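# Set up the spray turntable with masked cups

### The job

Get the turntable ready for spray glazing: turn the round plywood bat so that its three holes match the turntable's pins and drop it fully home, then stand every bisque cup upright on the bat and close each cup's mouth with a masking lid, seated level on its rim. When all the cups stand there covered, push the start button right in and let it go. Leave the other things on the bench where they are.

Things in the scene. Friction and masses are not known exactly. Their poses are not given: they have to be found in the camera images.
- bat: The bat: light plywood disc, 220 mm diameter, 14 mm thick, 0.36 kg, lying flat. Origin: centre of its underside, z up. Three through holes, 12.5 mm diameter, centred 85 mm from its centre at 0, 120 and 240 degrees from its x axis. In the middle of its upper face stands a wooden lifting block 44 mm long (along x), 20 mm wide (along y), 30 mm high: its top is 44 mm above the origin.
- wheel: The turntable, fixed: grey drum, 176 mm diameter, with a bare aluminium head, 200 mm diameter, upper face 90 mm above the bench; the head does not turn. On it stand three upright steel pins, centred 85 mm from its centre at 0, 120 and 240 degrees from the turntable's x axis, 9.5 mm in diameter, 11 mm high, tops tapered. Origin: centre of its underside, z up.
- wheel_head (a point): Centre of the upper face of the turntable's head, 90 mm above the bench, axes as the turntable's. The bat is home when its underside lies flat on this face with the pins in its holes.
- cup_a: Straight-sided bisque cup, the shortest: 50 mm high, 54 mm outside diameter (foot 44 mm, walls upright from 16 mm up), wall 4 mm, open mouth 46 mm inside, no handle, 0.12 kg (varies by a fifth). Origin: centre of its foot's underside, z up. Starts upright on the ware board, or is absent (None).
- cup_b: Bisque cup like cup_a but 56 mm high. May be absent.
- cup_c: Bisque cup like cup_a but 62 mm high, the tallest. May be absent.
- lid_1: Masking lid, light grey plastic, 45 g, fits any cup: disc 54 mm diameter, 6 mm thick; round knob on top (18 mm diameter, 20 mm high, top 26 mm above the origin); spigot below (40 mm diameter, 5 mm deep) that enters the cup's mouth. Origin: centre of the disc's underside, which lies on the cup's rim; z up. Starts standing on its spigot on the mat, origin 8 mm above the bench.
- lid_2: Masking lid, the same as lid_1. There are always three lids; use as many as there are cups, the rest may stay where they are.
- lid_3: Masking lid, the same as lid_1.
- ware_board: Fixed wooden board, 270 x 210 mm and 12 mm thick, on which the cups start. Origin: centre of its underside.
- mat: Fixed black rubber mat, 90 x 280 mm and 3 mm thick, on which the lids start. Origin: centre of its underside.
- control: Fixed grey control box of the turntable, 90 x 80 mm, 45 mm high, with a small black speed dial and the steel start button on top. Origin: centre of its underside.
- start_top (a point): Centre of the top face of the steel start button, 69 mm above the bench when it is out. The button is 32 mm in diameter (its dark collar 48 mm), moves straight down 8 mm and springs back by itself.
- start (a joint): Travel of the start button, m: 0 when out, 0.008 when right in against its end stop (about 8 N; it begins to move at about 2.4 N).
- squeeze_bottle: Bystander: small white squeeze bottle, 38 mm diameter, 100 mm high, standing between the bat and the turntable. Origin: centre of its underside.
- glaze_jar: Bystander: glaze jar, 72 mm diameter, 85 mm high, on the left. Origin: centre of its underside.
- brush: Bystander: glaze brush, 190 mm long, lying near the robot. Origin: its underside, about the middle of its length.
- tile_1: Bystander: square bisque relief tile, 100 x 100 x 10 mm, lying flat at the left. Origin: centre of its underside.
- tile_2: Bystander: square bisque relief tile like tile_1.
- sample_1: Bystander: glazed pyramid-topped sample tile, 52 x 52 x 15 mm, at the back. Origin: centre of its underside.
- sample_2: Bystander: glazed pyramid-topped sample tile like sample_1, at the back right.
There are look-alikes about, which are no part of the job. What is shaped like the cup_c but green, orange or yellow is not meant.

How it is judged:
By the outcome, as a careful person would: the job done as asked, in the order asked, and still so for the second after the job is handed in, with the robot touching nothing.
Of cup_a, cup_b, cup_c only 2 to 3 are there at a start; the rules pass over those that are not, and their reading is None.
At some moment in a run one of bat, cup_a, cup_b, cup_c, lid_1, lid_2, lid_3 may be knocked a few centimetres aside while the robot is not near it.
It also fails if it takes over 210 s, if anything falls off the work surface, if the arm or the gripper's body presses on something with over 40 N, if the wrist force passes 120 N, or if a joint passes its speed limit or range.

### The arm

A 6-joint arm with a two-finger parallel gripper is mounted at the origin on the work surface. World frame = base frame: x ahead of the robot, y to its left, z up, the work surface at z = 0. Lengths are in m, angles in degrees, forces in N, time in s.
With the tool pointing down it reaches from about 0.4 to 0.825 m from the base axis. Payload 7 kg.
Tool frame: the origin (TCP) lies midway between the tips of the shut fingers; the grasp point (between the pads) lies 19 mm behind it; z points along the fingers, y is the line along which they close (so a half turn about z gives the same grasp; the last joint's range is limited). The gripper opens to 88 mm and grips with 3 to 60 N. Pads are 19 mm wide; open, the fingers measure 130 mm over their backs; the gripper's body (78 mm by 193 mm) begins 47 mm behind the grasp point.
Start: joints at [79.761, 20.546, 0.682, 0, -70.136, -16.507], TCP at [0.304, 0.603, 0.227] pointing down, gripper open.
Joint ranges: [-176.03, 176.03], [-82.01, 121.73], [-58.28, 71.71], [-173.87, 95.51], [-174.79, -0.11], [-173.66, 173.66]. Speed limits (degrees/s): [136.94, 136.94, 172.46, 180, 180, 180].

### API

Orientations are given as [roll, pitch, yaw] about the fixed x, y, z axes, in that order (R = Rz(yaw) Ry(pitch) Rx(roll)).
In Python, from plant import telemetry, viewer, workorder gives the robot as it stands. The module is installed in compiled form; this text tells all that it offers.
- The arm moves only by the tool carry_out, never from a script. Its argument "rows" is a list of rows, each a list of 6 numbers: the shift along the tool's x, y, z in m, then the turn, a rotation vector about the tool's x, y, z in rad. In form: [[tx, ty, tz, ax, ay, az], ...]. A call has 1 to 8 rows; each row is the pose to reach, as a shift and turn from the pose commanded when the call began, along the tool's axes at that moment; what a row does not reach only later rows make up. A row lasts 1/8 s, in which the tool goes at most 62.5 mm and 10.7 degrees, less where a joint would pass 70% of its speed; a pose out of reach is approached as far as the arm can. A call with a gripper value outside its range is refused whole. "grip" is the gripper's target within -1 to 1 (fully open at 1, half-way at 0, shut at -1), set as the call begins (left out, the last holds). The fingers move at their own pace and stop on an object; the grip force is fixed at half the most. Time passes only in rows, so rows that repeat a pose let the fingers close. It gives the time, the measured TCP pose, the force, the opening and the grip force at its end, in the units of the state.
- telemetry.get_obs(): the state, without advancing time (a new reading comes with each control period).
- viewer.snapshot(name): name is "side" or "top"; returns the picture (384x512x3 uint8, red, green, blue); there is no depth.
- viewer.camera_info(name): a dict with "intrinsics" (3x3 intrinsics, pixels), "k1" (the pictures are not rectified: a ray, as slopes to the right and down, at radius r is drawn at 1 + k1 r^2 times it, then the intrinsics apply), "extrinsics" (4x4, takes a point from camera to world coordinates). Camera axes: x right, y down, z forward; pixel columns grow to the right and rows downward; lengths in m; the calibration is good to about 2 mm. A picture is of the moment at which its call begins. camera_info takes no time and is no camera call.
- workorder.close_job(): hands the job in; it is judged then, once.
The state is a dict: "clock": time; "joint_pos": joint angles; "qvel": joint speeds; "tau": joint torques, N m; "tool_pos": TCP position; "orientation": TCP orientation; "force": force on the tool from outside, world axes, zero at the start; "moment": the same for the moment, N m; "opening": finger opening in m; "gripper_force": force on a finger pad.
Only numpy, scipy, OpenCV 4.12 (cv2) and the standard library are available. Lean on these libraries where they do the work, as an engineer would, in place of code of your own. Each camera call takes 0.05 s, during which the arm holds its last target. There are 200 camera calls.

## Working session

There is one attempt and no reset: what is moved stays moved. The work goes in short steps, Python scripts to look and compute and a tool call to move; the robot and the scene stay as the last step left them, time stands still between calls to the robot, and variables do not carry over. Pictures are saved under pics/ and viewed, at most 14 in all, crops included, and the job is handed in when it is done.

Besides the shell and the picture viewer there is one more tool, called by a JSON object that holds its "name" and its "arguments", one argument or row to a line. carry_out: Moves the arm, as the interface text tells. Its arguments: {"type":"object","properties":{"rows":{"type":"array"},"grip":{"type":"number"}},"required":["rows"]}

```bash
mkdir -p pics; cat > h.py <<'E'
import numpy as np, cv2, sys
from plant import telemetry, viewer, workorder
from scipy.spatial.transform import Rotation as R
def snap(cam,f,crop=None,s=1):
    im=viewer.snapshot(cam); np.save('pics/last_%s.npy'%cam,im)
    save(im,f,crop,s)
def save(im,f,crop=None,s=1):
    im=im[:,:,::-1]
    if crop: x0,y0,x1,y1=crop; im=im[y0:y1,x0:x1]
    cv2.imwrite('pics/'+f,cv2.resize(im,None,fx=s,fy=s,interpolation=cv2.INTER_CUBIC))
def ray(cam,u,v):
    c=viewer.camera_info(cam);K=np.array(c['intrinsics']);T=np.array(c['extrinsics'])
    xd=np.array([(u-K[0,2])/K[0,0],(v-K[1,2])/K[1,1]]);x=xd.copy()
    for _ in range(30): x=xd/(1+c['k1']*(x@x))
    return T[:3,3],T[:3,:3]@np.array([x[0],x[1],1])
def px(cam,u,v,z):
    o,d=ray(cam,u,v); return (o+d*(z-o[2])/d[2])[:2].round(4)
def proj(cam,p):
    c=viewer.camera_info(cam);K=np.array(c['intrinsics']);T=np.array(c['extrinsics'])
    q=T[:3,:3].T@(np.array(p)-T[:3,3]);x=q[:2]/q[2];x=x*(1+c['k1']*(x@x));return (K[:2,:2]@x+K[:2,2]).round(1)
E
python3 - <<'E'
from h import *
for c in('top','side'):
    i=viewer.camera_info(c);print(c,np.array(i['intrinsics']).round(1).tolist(),i['k1'],np.array(i['extrinsics']).round(3).tolist())
    snap(c,c+'0.png',None,1.5)
o=telemetry.get_obs();print(o)
E
```

```text
top [[481.2, 0.0, 263.5], [0.0, 481.2, 188.3], [0.0, 0.0, 1.0]] 0.02473755902856969 [[0.026, -0.989, 0.147, 0.237], [-1.0, -0.025, 0.011, 0.042], [-0.007, -0.147, -0.989, 1.828], [0.0, 0.0, 0.0, 1.0]]
side [[365.1, 0.0, 253.7], [0.0, 365.1, 190.1], [0.0, 0.0, 1.0]] -0.09886506350205969 [[0.873, -0.326, 0.362, 0.089], [-0.487, -0.615, 0.621, -0.62], [0.021, -0.718, -0.696, 0.819], [0.0, 0.0, 0.0, 1.0]]
{'clock': 0.1, 'joint_pos': array([ 7.97627355e+01,  2.05879723e+01,  6.39171110e-01, -1.89875316e-02,
       -7.01363091e+01, -1.65068877e+01]), 'qvel': array([-0.02626594, -0.11984734,  0.11826505,  0.01487438,  0.02315726,
        0.00464045]), 'tau': array([-1.00160381e-03, -5.84161270e+01,  2.93750703e+01,  7.01549783e+00,
        1.01423910e-02, -4.85860551e-05]), 'tool_pos': array([0.30357406, 0.60238671, 0.22570633]), 'orientation': array([ 1.79913325e+02, -7.07008070e-03, -2.67506117e+01]), 'force': array([-0.02676123, -0.78745791, -0.06792799]), 'moment': array([-0.02123655, -0.0300392 ,  0.05851647]), 'gripper_force': 0.0, 'opening': 0.08781088491722974}
```

View pics/top0.png

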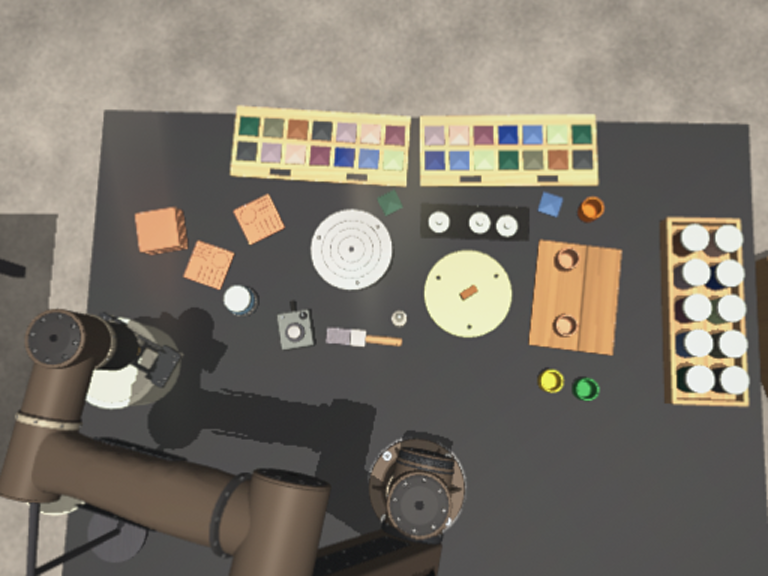

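View pics/side0.png

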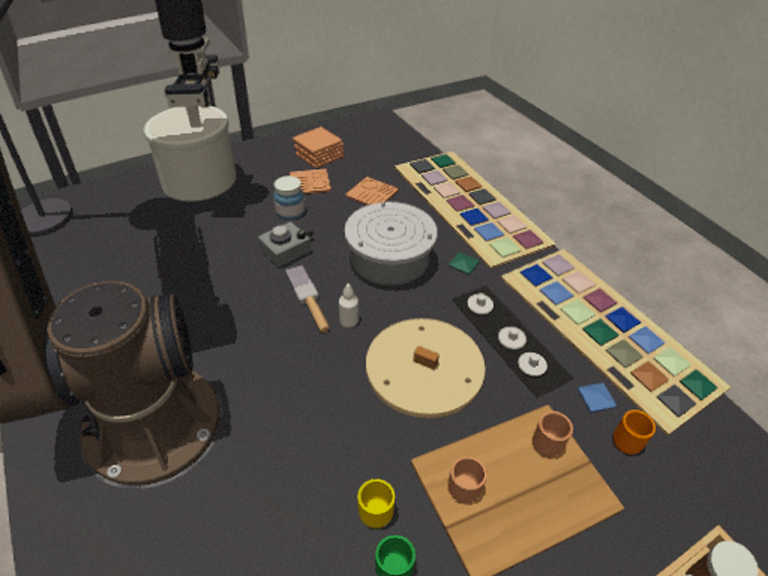

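The top picture shows the turntable at (351,249), the bat at (468,293), two bisque cups at (567,259) and (565,326), and lids at (438,222), (480,223) and (507,226). The button is at (294,331), all in 1.5x pixels. I'll enlarge this area next.

```bash
python3 - <<'E'
from h import *
im=np.load('pics/last_top.npy')
save(im,'c1.png',(180,125,350,250),4.7)
save(im,'c2.png',(270,125,420,240),5)
E
```

```text
(no output)
```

View pics/c1.png

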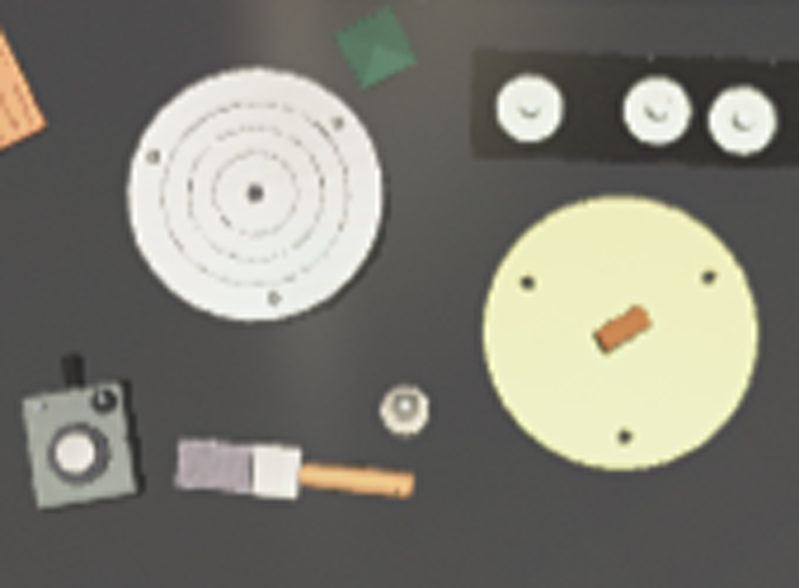

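View pics/c2.png

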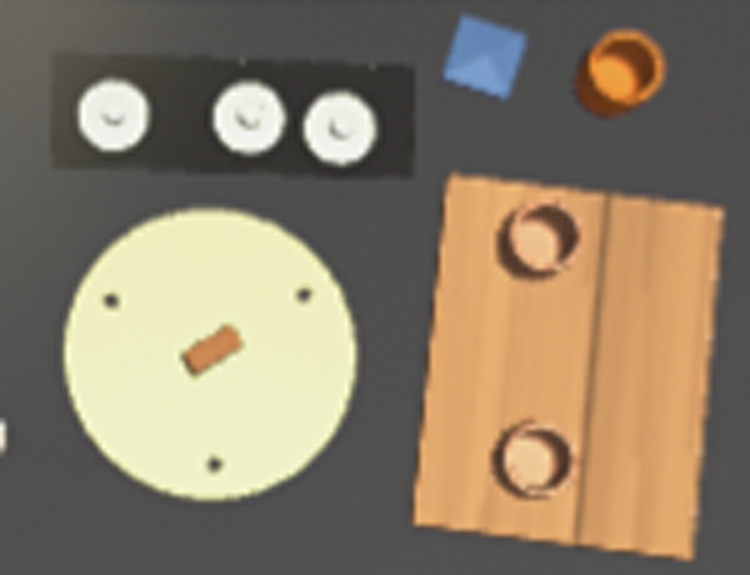

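Crop c1 shows the pins at (153,156), (338,122) and (274,298), and the bat holes at (527,282), (708,277) and (625,436). The block is at (622,330), the button at (78,452), and the lids at (530,108), (656,111) and (742,120). In c2 the cup rims are near (540,240) and (533,459).

```bash
cat >> h.py <<'E'
def cp(U,V,x0,y0,s): return (U+.5)/s-.5+x0,(V+.5)/s-.5+y0
def tri(P,base=0):
    P=np.array(P);c=P.mean(0);d=P-c;a=np.degrees(np.arctan2(d[:,1],d[:,0]))
    t=np.degrees(np.angle(np.exp(3j*np.radians(a)).mean()))/3
    return c.round(4),t.round(2),np.linalg.norm(d,axis=1).round(4),a.round(1)
E
python3 - <<'E'
from h import *
A=lambda U,V,z:px('top',*cp(U,V,180,125,4.7),z)
B=lambda U,V,z:px('top',*cp(U,V,270,125,5),z)
print('wheel',tri([A(153,156,.10),A(338,122,.10),A(274,298,.10)]),A(255,193,.09))
print('bat',tri([A(527,282,.014),A(708,277,.014),A(625,436,.014)]), 'disc',A(621,333,.014))
p,q=A(601,340,.044),A(644,317,.044);print('block',A(622,330,.044),np.degrees(np.arctan2(*(q-p)[::-1])))
print('button',A(78,452,.069))
for l in((530,108),(656,111),(742,120)):print('lid',A(*l,.014))
for c in((540,240),(533,459)):print('cup',[B(*c,.012+h) for h in(.05,.056,.062)])
im=np.load('pics/last_side.npy');save(im,'s1.png',(280,260,410,350),6)
E
```

```text
wheel (array([0.5754, 0.1717]), np.float64(-47.99), array([0.0848, 0.0849, 0.0851]), array([  71.9,  -47.8, -168. ])) [0.5762 0.1725]
bat (array([ 0.4846, -0.1209]), np.float64(-56.78), array([0.085 , 0.0845, 0.0849]), array([  63.1,  -56.9, -176.6])) disc [ 0.4832 -0.1218]
block [ 0.4816 -0.1199] -60.34620889580917
button [0.3716 0.3047]
lid [ 0.6676 -0.045 ]
lid [ 0.6676 -0.1483]
lid [ 0.6618 -0.2187]
cup [array([ 0.5687, -0.3609]), array([ 0.5675, -0.3595]), array([ 0.5664, -0.3581])]
cup [array([ 0.4053, -0.3543]), array([ 0.4047, -0.353 ]), array([ 0.4041, -0.3517])]
```

View pics/s1.png

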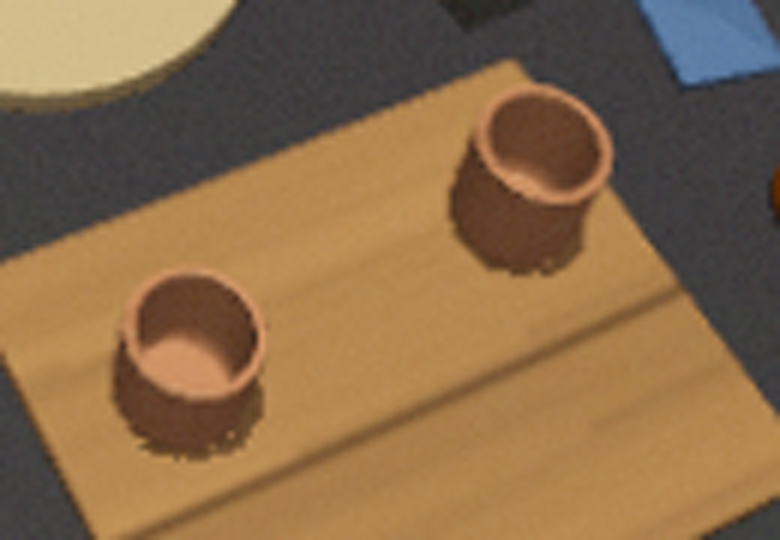

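The side crop shows rim centres at (544,145) for the far cup and (195,334) for the near one. I'll triangulate with the top view to get the heights.

```bash
python3 - <<'E'
from h import *
for s,t in(((544,145),(540,240)),((195,334),(533,459))):
    o1,d1=ray('side',*cp(*s,280,260,6)); 
    for h in(.05,.056,.062): print(h,px('side',*cp(*s,280,260,6),.012+h))
# rim detection: fit circle size by project and overlay
im=np.load('pics/last_side.npy').copy();big=cv2.resize(im[260:350,280:410],None,fx=6,fy=6,interpolation=cv2.INTER_CUBIC)
o=telemetry.get_obs()
Rt=R.from_euler('xyz',o['orientation'],degrees=True).as_matrix()
print(Rt.round(3),o['tool_pos'])
# side check of wheel/bat: centre marks
print('pred side px wheel centre',proj('side',[.5758,.172,.09])*1.5,'block',proj('side',[.483,-.1205,.044])*1.5,'button',proj('side',[.3716,.3047,.069])*1.5)
E
```

```text
0.05 [ 0.574  -0.3588]
0.056 [ 0.5702 -0.3609]
0.062 [ 0.5663 -0.363 ]
0.05 [ 0.4033 -0.3564]
0.056 [ 0.4008 -0.3585]
0.062 [ 0.3983 -0.3606]
[[ 0.893 -0.45  -0.001]
 [-0.45  -0.893 -0.001]
 [ 0.     0.002 -1.   ]] [0.30357406 0.60238671 0.22570633]
pred side px wheel centre [391.95 228.6 ] block [427.35 352.2 ] button [280.95 229.8 ]
```

```bash
cat >> h.py <<'E'
def go(x,y,z,yaw,pose=None):
    o=telemetry.get_obs()
    p,e=(o['tool_pos'],o['orientation']) if pose is None else pose
    R0=R.from_euler('xyz',e,degrees=True);R1=R.from_euler('xyz',[180,0,yaw],degrees=True)
    t=R0.inv().apply(np.array([x,y,z])-p);a=(R0.inv()*R1).as_rotvec()
    print('row',t.round(4).tolist(),a.round(4).tolist(),'| at',o['tool_pos'].round(4),o['orientation'].round(2),'t',round(o['clock'],2),'F',np.round(o['force'],1),'op',round(o['opening'],4),'gf',round(o['gripper_force'],1))
E
python3 - <<'E'
from h import *
go(.3036,.6024,.29,-26.75);go(.4825,-.1205,.29,-56.8)
E
```

```text
row [0.0, 0.0001, -0.0643] [0.0015, -0.0001, -0.0] | at [0.3036 0.6024 0.2257] [ 1.7991e+02 -1.0000e-02 -2.6750e+01] t 0.1 F [-0.  -0.8 -0.1] op 0.0878 gf 0.0
row [0.4852, 0.5651, -0.0634] [0.0014, -0.0005, 0.5245] | at [0.3036 0.6024 0.2257] [ 1.7991e+02 -1.0000e-02 -2.6750e+01] t 0.1 F [-0.  -0.8 -0.1] op 0.0878 gf 0.0
```

{"name": "carry_out", "arguments": {
  "rows": [
    [0,0,-0.064,0,0,0],
    [0.485,0.565,-0.064,0,0,0.5245],
    [0.485,0.565,-0.064,0,0,0.5245],
    [0.485,0.565,-0.064,0,0,0.5245],
    [0.485,0.565,-0.064,0,0,0.5245],
    [0.485,0.565,-0.064,0,0,0.5245],
    [0.485,0.565,-0.064,0,0,0.5245],
    [0.485,0.565,-0.064,0,0,0.5245]
  ],
  "grip": 1
}}

```text
clock: 1.1
tool_pos: [0.4087, 0.176, 0.29]
orientation: [-180.0, 0.0, -56.8]
force: [1.2, 0.2, 1.0]
opening: 0.0871
gripper_force: 0.0
```

```bash
python3 - <<'E'
from h import *
go(.4825,-.1205,.25,-56.8)
E
```

```text
row [0.2885, 0.1008, 0.0399] [-0.0003, 0.0001, 0.0007] | at [0.4087 0.176  0.29  ] [-1.7998e+02  1.0000e-02 -5.6760e+01] t 1.1 F [1.2 0.2 1. ] op 0.0871 gf 0.0
```

{"name": "carry_out", "arguments": {
  "rows": [
    [0.288,0.101,0.04,0,0,0],
    [0.288,0.101,0.04,0,0,0],
    [0.288,0.101,0.04,0,0,0],
    [0.288,0.101,0.04,0,0,0],
    [0.288,0.101,0.04,0,0,0],
    [0.288,0.101,0.04,0,0,0],
    [0.288,0.101,0.04,0,0,0],
    [0.288,0.101,0.04,0,0,0]
  ]
}}

```text
clock: 2.1
tool_pos: [0.482, -0.1172, 0.2502]
orientation: [-180.0, -0.0, -56.7]
force: [0.0, -0.1, -0.0]
opening: 0.0873
gripper_force: 0.0
```

```bash
python3 - <<'E'
from h import *
go(.4825,-.1205,.10,-56.8);go(.4825,-.1205,.018,-56.8)
snap('side','s2.png',(200,170,360,300),5)
E
```

```text
row [0.003, 0.0015, 0.1502] [-0.0005, -0.0001, 0.0016] | at [ 0.482  -0.1172  0.2502] [-179.97   -0.    -56.71] t 2.1 F [ 0.  -0.1 -0. ] op 0.0873 gf 0.0
row [0.003, 0.0015, 0.2322] [-0.0005, -0.0001, 0.0016] | at [ 0.482  -0.1172  0.2502] [-179.97   -0.    -56.71] t 2.1 F [ 0.  -0.1 -0. ] op 0.0873 gf 0.0
```

View pics/s2.png

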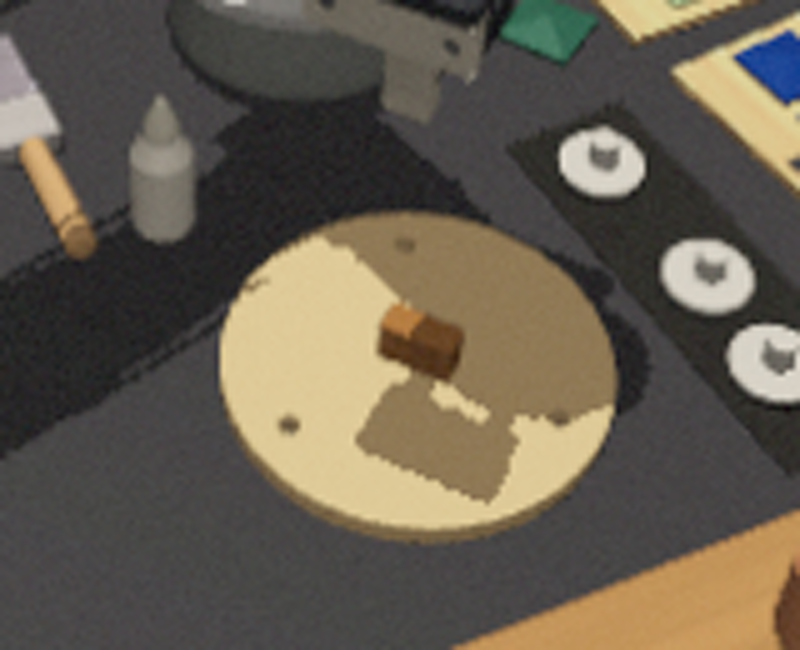

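The side crop shows the bat unmoved, with holes at (404,244), (288,424) and (560,416) and the block top at about (421,328). Descending to grip the block.

```bash
python3 - <<'E'
from h import *
A=lambda U,V,z:px('side',*cp(U,V,200,170,5),z)
print(tri([A(404,244,.014),A(288,424,.014),A(560,416,.014)]),A(421,328,.044))
E
```

```text
(array([ 0.4814, -0.1182]), np.float64(-56.7), array([0.0846, 0.0856, 0.0849]), array([  63. , -176.8,  -56.3])) [ 0.4796 -0.1204]
```

{"name": "carry_out", "arguments": {
  "rows": [
    [0.003,0.0015,0.06,0,0,0.0016],
    [0.003,0.0015,0.12,0,0,0.0016],
    [0.003,0.0015,0.16,0,0,0.0016],
    [0.003,0.0015,0.19,0,0,0.0016],
    [0.003,0.0015,0.21,0,0,0.0016],
    [0.003,0.0015,0.22,0,0,0.0016],
    [0.003,0.0015,0.231,0,0,0.0016],
    [0.003,0.0015,0.231,0,0,0.0016]
  ],
  "grip": 0
}}

```text
clock: 3.15
tool_pos: [0.4823, -0.1213, 0.0187]
orientation: [180.0, 0.0, -56.9]
force: [0.3, -0.7, 0.3]
opening: 0.0441
gripper_force: 0.0
```

{"name": "carry_out", "arguments": {
  "rows": [
    [0,0,0,0,0,0],
    [0,0,0,0,0,0],
    [0,0,0,0,0,0],
    [0,0,0,0,0,0],
    [0,0,0,0,0,0],
    [0,0,0,0,0,0]
  ],
  "grip": -1
}}

```text
clock: 3.9
tool_pos: [0.4827, -0.1216, 0.0194]
orientation: [-180.0, -0.0, -56.9]
force: [-1.2, 0.5, 5.7]
opening: 0.02
gripper_force: 30.0
```

```bash
python3 - <<'E'
from h import *
go(.4825,-.1205,.20,-56.8)
im=np.load('pics/last_side.npy')
im=viewer.snapshot('side')
save(im,'s3.png',(210,120,310,190),7.5)
E
```

```text
row [-0.001, -0.0005, -0.1806] [-0.0005, -0.0004, -0.0014] | at [ 0.4827 -0.1216  0.0194] [-1.7997e+02 -2.0000e-02 -5.6880e+01] t 3.9 F [-1.2  0.5  5.7] op 0.02 gf 30.0
```

View pics/s3.png

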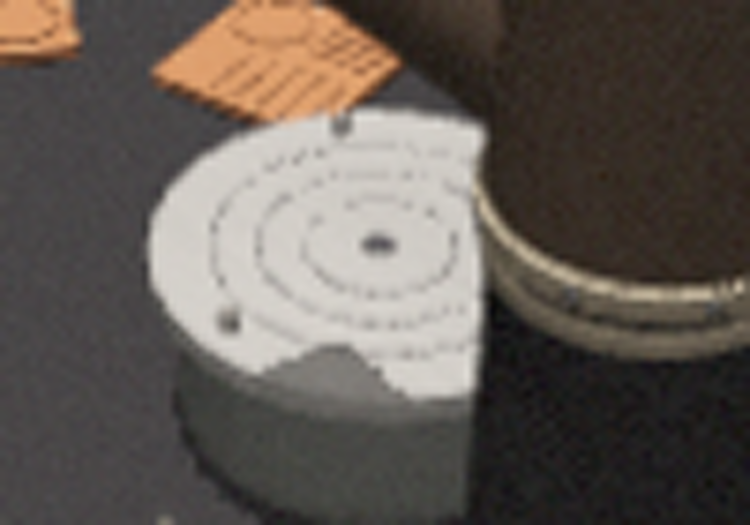

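The side crop shows the wheel centre at (378,243), with pins at (343,122) and (228,318). The third pin is hidden by the arm. The block is gripped (20.0 mm opening), so I'm lifting while I work out the bat-to-wheel vector.

{"name": "carry_out", "arguments": {
  "rows": [
    [0,0,-0.01,0,0,0],
    [0,0,-0.04,0,0,0],
    [0,0,-0.08,0,0,0],
    [0,0,-0.12,0,0,0],
    [0,0,-0.16,0,0,0],
    [0,0,-0.18,0,0,0],
    [0,0,-0.18,0,0,0],
    [0,0,-0.18,0,0,0]
  ]
}}

```text
clock: 4.95
tool_pos: [0.4814, -0.1214, 0.1977]
orientation: [179.9, 0.1, -56.9]
force: [-0.5, 0.8, -3.6]
opening: 0.0196
gripper_force: 30.0
```

```bash
python3 - <<'E'
from h import *
A=lambda U,V,z:px('side',*cp(U,V,210,120,7.5),z)
c,p,q=A(378,243,.09),A(343,122,.097),A(228,318,.097)
print(c,p,q)
for w in(p,q):
    d=w-c;print(np.linalg.norm(d),np.degrees(np.arctan2(d[1],d[0])))
d=p-q;print('pq len (147.2)',np.linalg.norm(d),np.degrees(np.arctan2(d[1],d[0])), 'centre from pins',(p+q)/2)
go(.483,-.1205,.20,-56.8)
snap('top','t2.png',(290,150,390,245),6)
E
```

```text
[0.573  0.1759] [0.5981 0.2518] [0.4887 0.1537]
0.07994260441091473 71.70103774020046
0.08717413607257594 -165.24640111887572
pq len (147.2) 0.1469420634127614 41.882875109886626 centre from pins [0.5434  0.20275]
row [0.0001, -0.0019, -0.0023] [0.0015, 0.0015, -0.0019] | at [ 0.4814 -0.1214  0.1977] [ 1.7992e+02  8.0000e-02 -5.6910e+01] t 4.95 F [-0.5  0.8 -3.6] op 0.0196 gf 30.0
```

View pics/t2.png

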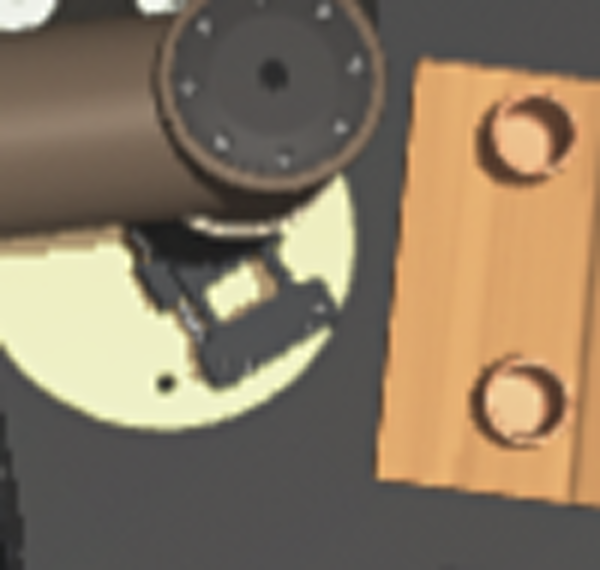

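The top crop shows the bat lifted and level, held by its block, with one hole visible at (165,383). The cups are unchanged at (525,138) and (520,402). The wheel comes out at about (0.574, 0.171) with yaw -48.1°. Moving the bat over it.

```bash
python3 - <<'E'
from h import *
go(.574,.171,.20,-48.1)
E
```

```text
row [-0.1945, -0.2373, -0.0027] [0.0019, 0.0017, -0.1537] | at [ 0.4814 -0.1215  0.1975] [ 1.7989e+02  9.0000e-02 -5.6910e+01] t 5.0 F [ 0.1  0.2 -3.7] op 0.0198 gf 30.0
```

{"name": "carry_out", "arguments": {
  "rows": [
    [-0.02,-0.024,-0.002,0.002,0.002,0],
    [-0.05,-0.062,-0.002,0.002,0.002,-0.05],
    [-0.085,-0.104,-0.002,0.002,0.002,-0.1],
    [-0.12,-0.147,-0.002,0.002,0.002,-0.154],
    [-0.155,-0.19,-0.002,0.002,0.002,-0.154],
    [-0.18,-0.22,-0.002,0.002,0.002,-0.154],
    [-0.1945,-0.237,-0.002,0.002,0.002,-0.154],
    [-0.1945,-0.237,-0.002,0.002,0.002,-0.154]
  ]
}}

```text
clock: 6.0
tool_pos: [0.5745, 0.1717, 0.1993]
orientation: [180.0, -0.1, -48.0]
force: [-0.6, -1.5, -4.0]
opening: 0.0197
gripper_force: 30.0
```

{"name": "carry_out", "arguments": {
  "rows": [
    [0,0,0.02,0,0,0],
    [0,0,0.04,0,0,0],
    [0,0,0.055,0,0,0],
    [0,0,0.065,0,0,0],
    [0,0,0.065,0,0,0],
    [0,0,0.065,0,0,0]
  ]
}}

```text
clock: 6.75
tool_pos: [0.5753, 0.1709, 0.1366]
orientation: [-179.8, -0.1, -48.1]
force: [-0.3, 0.8, -3.2]
opening: 0.0197
gripper_force: 30.0
```

```bash
python3 - <<'E'
from h import *
go(.574,.171,.13,-48.1)
snap('side','s4.png',(195,105,325,200),6)
E
```

```text
row [-0.001, 0.0009, 0.0066] [-0.0028, -0.0025, 0.0007] | at [0.5753 0.1709 0.1366] [-1.7984e+02 -1.4000e-01 -4.8060e+01] t 6.75 F [-0.3  0.8 -3.2] op 0.0197 gf 30.0
```

View pics/s4.png

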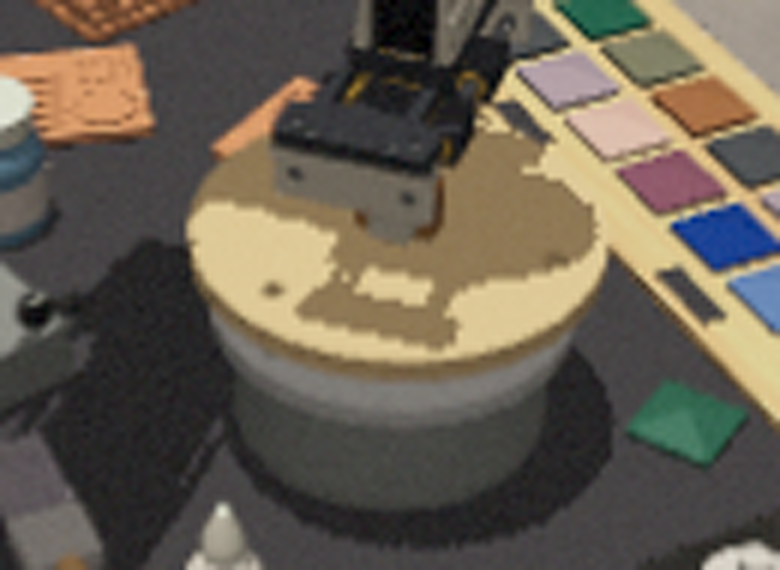

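Side crop: the bat hovers over the turntable, with its holes at (273,290) and (555,257).

```bash
python3 - <<'E'
from h import *
A=lambda U,V,z:px('side',*cp(U,V,195,105,6),z)
h1,h2=A(273,290,.1312),A(555,257,.1312)
pr=np.array(h2-h1);print(h1,h2,np.linalg.norm(pr),np.degrees(np.arctan2(pr[1],pr[0])))
# expected chord from pin -168 to pin -48: direction
t=np.radians(-48.1);m=(h1+h2)/2
# outward dir of mid = yaw-60
u=np.radians(-48.1-60);print('bat centre',m-.0425*np.array([np.cos(u),np.sin(u)]))
# pins in orig side picture, auto-sharp crop of first image
im=np.load('pics/last_top.npy')
E
python3 - <<'E'
import sys;sys.path.insert(0,'.')
from h import *
im=cv2.imread('pics/side0.png')[190:270,335:445]
cv2.imwrite('pics/s5.png',cv2.resize(im,None,fx=7,fy=7,interpolation=cv2.INTER_CUBIC))
E
```

```text
[0.4899 0.1549] [0.6316 0.1118] 0.1481097565996245 -16.917858641718798
bat centre [0.57395375 0.17374692]
```

View pics/s5.png

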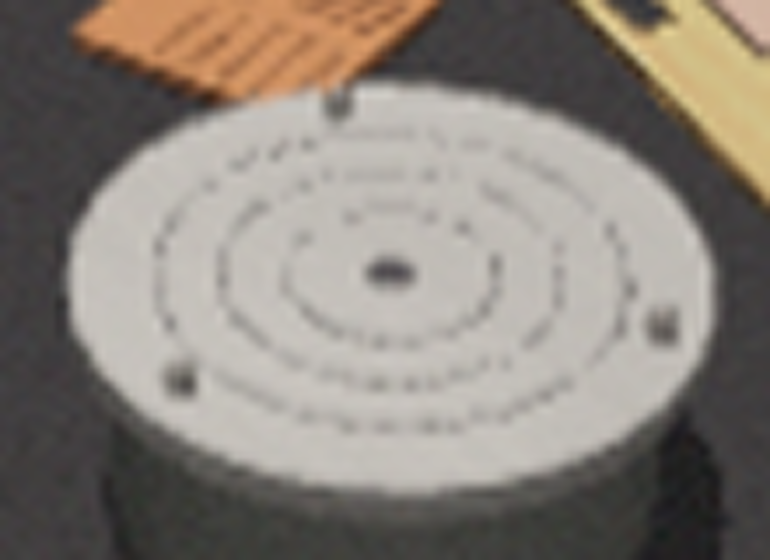

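The three pins are at (338,103), (181,380) and (663,325) in the enlarged crop of the first side picture.

```bash
python3 - <<'E'
from h import *
def A(U,V,z):
    u,v=cp(U,V,335,190,7);u,v=cp(u,v,0,0,1.5);return px('side',u,v,z)
for z in(.0945,.0965):
    P=[A(338,103,z),A(181,380,z),A(663,325,z)];print(tri(P),P[1:])
print(A(390,271,.09))
E
```

```text
(array([0.5727, 0.1727]), np.float64(-47.61), array([0.0855, 0.0853, 0.0851]), array([  72.3, -167.4,  -47.7])) [array([0.4895, 0.1542]), array([0.63  , 0.1098])]
(array([0.5714, 0.1706]), np.float64(-47.62), array([0.0853, 0.085 , 0.0849]), array([  72.3, -167.5,  -47.7])) [array([0.4884, 0.1521]), array([0.6285, 0.1078])]
[0.573  0.1755]
```

```bash
python3 - <<'E'
from h import *
go(.574,.1702,.122,-48.1);go(.574,.1702,.113,-48.1)
E
```

```text
row [-0.0004, 0.0016, 0.0147] [-0.0031, -0.0026, 0.0008] | at [0.5754 0.171  0.1367] [-1.7983e+02 -1.5000e-01 -4.8060e+01] t 6.8 F [-0.6  0.3 -2.8] op 0.0195 gf 30.0
row [-0.0004, 0.0016, 0.0237] [-0.0031, -0.0026, 0.0008] | at [0.5754 0.171  0.1367] [-1.7983e+02 -1.5000e-01 -4.8060e+01] t 6.8 F [-0.6  0.3 -2.8] op 0.0195 gf 30.0
```

{"name": "carry_out", "arguments": {
  "rows": [
    [-0.0004,0.0016,0.006,-0.003,-0.0026,0],
    [-0.0004,0.0016,0.012,-0.003,-0.0026,0],
    [-0.0004,0.0016,0.015,-0.003,-0.0026,0],
    [-0.0004,0.0016,0.017,-0.003,-0.0026,0],
    [-0.0004,0.0016,0.019,-0.003,-0.0026,0],
    [-0.0004,0.0016,0.021,-0.003,-0.0026,0],
    [-0.0004,0.0016,0.022,-0.003,-0.0026,0],
    [-0.0004,0.0016,0.022,-0.003,-0.0026,0]
  ]
}}

```text
clock: 7.8
tool_pos: [0.5741, 0.1706, 0.1142]
orientation: [-180.0, 0.0, -48.1]
force: [1.4, 2.6, -3.5]
opening: 0.0199
gripper_force: 30.0
```

```bash
python3 - <<'E'
from h import *
go(.574,.1702,.1094,-48.1);print(telemetry.get_obs()['moment'])
E
```

```text
row [0.0002, 0.0003, 0.0048] [-0.0003, 0.0002, 0.0008] | at [0.5741 0.1706 0.1142] [-1.7998e+02  1.0000e-02 -4.8050e+01] t 7.8 F [ 1.4  2.6 -3.5] op 0.0199 gf 30.0
[ 1.03661605 -0.80828625  0.02406968]
```

The pins have entered: it is 6 mm below the pin-top height with no vertical load. I'll lower it the rest of the way.

{"name": "carry_out", "arguments": {
  "rows": [
    [0,0,0.002,0,0,0],
    [0,0,0.003,0,0,0],
    [0,0,0.004,0,0,0],
    [0,0,0.005,0,0,0],
    [0,0,0.0055,0,0,0],
    [0,0,0.0055,0,0,0]
  ]
}}

```text
clock: 8.55
tool_pos: [0.5741, 0.1706, 0.1094]
orientation: [-180.0, 0.0, -48.0]
force: [0.7, 5.0, 5.1]
opening: 0.0198
gripper_force: 30.0
```

{"name": "carry_out", "arguments": {
  "rows": [
    [0,0,0,0,0,0],
    [0,0,0,0,0,0],
    [0,0,0,0,0,0],
    [0,0,0,0,0,0]
  ],
  "grip": 0
}}

```text
clock: 9.05
tool_pos: [0.5733, 0.1697, 0.1082]
orientation: [179.9, 0.0, -48.1]
force: [-0.5, -0.3, -0.0]
opening: 0.0432
gripper_force: 0.0
```

{"name": "carry_out", "arguments": {
  "rows": [
    [0,0,-0.03,0,0,0],
    [0,0,-0.08,0,0,0],
    [0,0,-0.13,0,0,0],
    [0,0,-0.13,0,0,0],
    [0,0,-0.13,0,0,0]
  ],
  "grip": 1
}}

```text
clock: 9.68
tool_pos: [0.5733, 0.17, 0.2382]
orientation: [179.9, 0.1, -48.1]
force: [0.4, -0.2, -0.4]
opening: 0.0859
gripper_force: 0.0
```

```bash
python3 - <<'E'
from h import *
go(.405,-.354,.25,-48.1)
snap('top','t3.png',(180,110,420,270),3.3);
E
```

```text
row [0.2774, 0.4753, -0.0115] [0.0012, 0.0009, 0.0004] | at [0.5733 0.17   0.2382] [ 1.7993e+02  5.0000e-02 -4.8080e+01] t 9.68 F [ 0.4 -0.2 -0.4] op 0.0859 gf 0.0
```

View pics/t3.png

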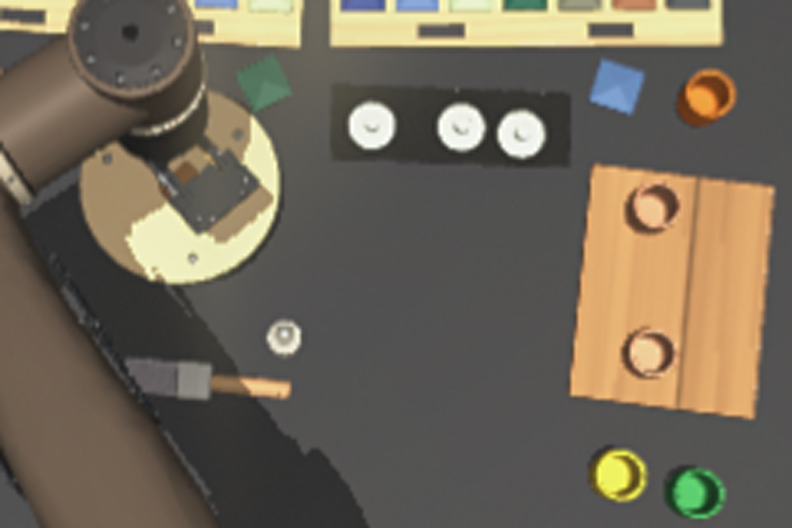

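The top crop shows the bat home on the turntable, with a pin visible in a hole at (192,258). The lids are at (372,126), (461,127) and (521,133) and the cups at (653,208) and (649,352), all unmoved. Fetching the near cup next, with tool yaw -138°.

```bash
python3 - <<'E'
from h import *
go(.404,-.355,.20,-138)
E
```

```text
row [0.2776, 0.4763, 0.0384] [0.0029, -0.0012, 1.5695] | at [0.573  0.1698 0.2374] [ 1.7985e+02  6.0000e-02 -4.8080e+01] t 9.72 F [ 0.1  0.3 -0.5] op 0.0867 gf 0.0
```

{"name": "carry_out", "arguments": {
  "rows": [
    [0.278,0.476,0,0,0,1.57],
    [0.278,0.476,0,0,0,1.57],
    [0.278,0.476,0,0,0,1.57],
    [0.278,0.476,0,0,0,1.57],
    [0.278,0.476,0,0,0,1.57],
    [0.278,0.476,0,0,0,1.57],
    [0.278,0.476,0,0,0,1.57],
    [0.278,0.476,0,0,0,1.57]
  ]
}}

```text
clock: 10.72
tool_pos: [0.4195, -0.3076, 0.2377]
orientation: [179.9, -0.1, -134.3]
force: [1.4, -0.4, 0.9]
opening: 0.0878
gripper_force: 0.0
```

{"name": "carry_out", "arguments": {
  "rows": [
    [0,0,0,0,0,0.1],
    [0,0,0,0,0,0.1],
    [0,0,0,0,0,0.1]
  ]
}}

```text
clock: 11.1
tool_pos: [0.4209, -0.3055, 0.2381]
orientation: [179.9, -0.1, -139.6]
force: [-0.7, 0.7, -0.5]
opening: 0.088
gripper_force: 0.0
```

```bash
python3 - <<'E'
from h import *
go(.404,-.355,.10,-138);go(.404,-.355,.027,-138)
E
```

```text
row [0.0447, -0.0269, 0.1382] [0.0016, -0.0018, -0.0273] | at [ 0.4209 -0.3055  0.2381] [ 1.7991e+02 -1.0000e-01 -1.3957e+02] t 11.1 F [-0.7  0.7 -0.5] op 0.088 gf 0.0
row [0.0446, -0.027, 0.2112] [0.0016, -0.0018, -0.0273] | at [ 0.4209 -0.3055  0.2381] [ 1.7991e+02 -1.0000e-01 -1.3957e+02] t 11.1 F [-0.7  0.7 -0.5] op 0.088 gf 0.0
```

{"name": "carry_out", "arguments": {
  "rows": [
    [0.0447,-0.027,0.03,0,0,-0.027],
    [0.0447,-0.027,0.08,0,0,-0.027],
    [0.0447,-0.027,0.12,0,0,-0.027],
    [0.0447,-0.027,0.14,0,0,-0.027],
    [0.0447,-0.027,0.14,0,0,-0.027]
  ]
}}

```text
clock: 11.72
tool_pos: [0.4036, -0.3543, 0.0973]
orientation: [179.8, -0.2, -138.0]
force: [0.6, 0.2, 0.1]
opening: 0.0881
gripper_force: 0.0
```

```bash
python3 - <<'E'
from h import *
go(.404,-.355,.027,-138)
snap('side','s6.png',(270,230,400,350),5)
E
```

```text
row [-0.0, -0.001, 0.0703] [0.0038, -0.0027, -0.0003] | at [ 0.4036 -0.3543  0.0973] [ 1.7978e+02 -1.6000e-01 -1.3802e+02] t 11.72 F [0.6 0.2 0.1] op 0.0881 gf 0.0
```

View pics/s6.png

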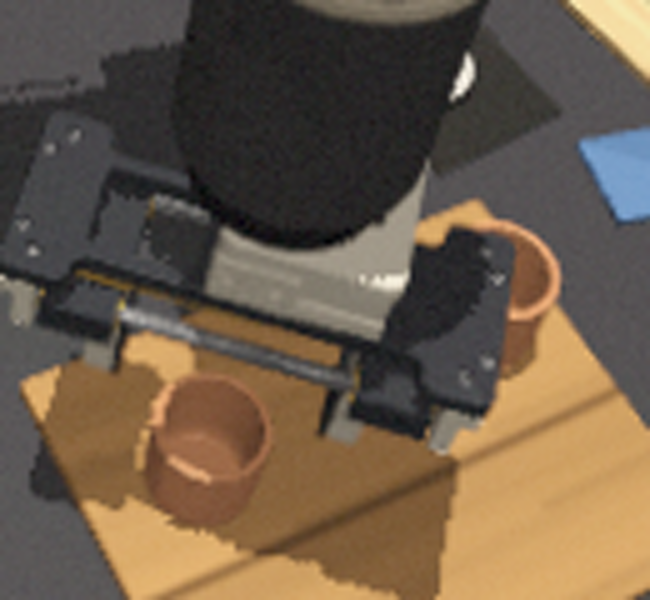

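The side crop shows the open fingers straddling above the near cup. Its rim centre is at (210,430), and the far cup stands untouched.

```bash
python3 - <<'E'
from h import *
print(px('side',*cp(210,430,270,230,5),.062))
E
```

```text
[ 0.4019 -0.3566]
```

{"name": "carry_out", "arguments": {
  "rows": [
    [0,-0.001,0.02,0.004,-0.003,0],
    [0,-0.001,0.04,0.004,-0.003,0],
    [0,-0.001,0.055,0.004,-0.003,0],
    [0,-0.001,0.065,0.004,-0.003,0],
    [0,-0.001,0.07,0.004,-0.003,0],
    [0,-0.001,0.07,0.004,-0.003,0]
  ]
}}

```text
clock: 12.52
tool_pos: [0.4048, -0.3564, 0.0289]
orientation: [-179.8, 0.1, -138.2]
force: [0.3, -0.4, -0.1]
opening: 0.0878
gripper_force: 0.0
```

{"name": "carry_out", "arguments": {
  "rows": [
    [0,-0.001,0,0,0,0],
    [0,-0.001,0,0,0,0],
    [0,-0.001,0,0,0,0],
    [0,-0.001,0,0,0,0],
    [0,-0.001,0,0,0,0]
  ],
  "grip": -1
}}

```text
clock: 13.15
tool_pos: [0.4052, -0.357, 0.029]
orientation: [-179.8, 0.1, -138.2]
force: [0.1, 2.0, 3.3]
opening: 0.0542
gripper_force: 30.0
```

{"name": "carry_out", "arguments": {
  "rows": [
    [0,0,-0.02,0,0,0],
    [0,0,-0.06,0,0,0],
    [0,0,-0.11,0,0,0],
    [0,0,-0.15,0,0,0],
    [0,0,-0.18,0,0,0],
    [0,0,-0.18,0,0,0]
  ]
}}

```text
clock: 13.9
tool_pos: [0.4059, -0.3575, 0.2114]
orientation: [-179.5, 0.2, -138.2]
force: [0.6, 0.1, -1.5]
opening: 0.0545
gripper_force: 30.0
```

```bash
python3 - <<'E'
from h import *
go(.6218,.2135,.21,-138)
E
```

```text
row [-0.5416, 0.2816, 0.0011] [-0.0081, 0.0038, -0.0032] | at [ 0.4059 -0.3575  0.2114] [-179.53    0.22 -138.18] t 13.9 F [ 0.6  0.1 -1.5] op 0.0545 gf 30.0
```

{"name": "carry_out", "arguments": {
  "rows": [
    [-0.03,0.016,0,0,0,0],
    [-0.08,0.042,0,-0.004,0.004,0],
    [-0.13,0.068,0,-0.008,0.004,0],
    [-0.18,0.094,0,-0.008,0.004,0],
    [-0.23,0.12,0,-0.008,0.004,0],
    [-0.28,0.146,0,-0.008,0.004,0],
    [-0.33,0.172,0,-0.008,0.004,0],
    [-0.38,0.198,0,-0.008,0.004,0]
  ]
}}

```text
clock: 14.9
tool_pos: [0.5558, 0.0459, 0.2076]
orientation: [179.7, -0.2, -138.2]
force: [0.6, 0.1, -0.2]
opening: 0.0542
gripper_force: 30.0
```

{"name": "carry_out", "arguments": {
  "rows": [
    [-0.045,0.023,0,0,0,0],
    [-0.09,0.046,0,0,0,0],
    [-0.125,0.065,0,0,0,0],
    [-0.15,0.078,0,0,0,0],
    [-0.16,0.083,0,0,0,0],
    [-0.16,0.083,0,0,0,0],
    [-0.16,0.083,0,0,0,0]
  ]
}}

```text
clock: 15.78
tool_pos: [0.6195, 0.2116, 0.2086]
orientation: [179.7, -0.2, -138.2]
force: [0.1, 0.2, -1.2]
opening: 0.0543
gripper_force: 30.0
```

```bash
python3 - <<'E'
from h import *
go(.6218,.2135,.13,-138);go(.6218,.2135,.121,-138)
E
```

```text
row [-0.0032, -0.0005, 0.0785] [0.0047, -0.0029, -0.004] | at [0.6195 0.2116 0.2086] [ 1.7973e+02 -1.7000e-01 -1.3823e+02] t 15.78 F [ 0.1  0.2 -1.2] op 0.0543 gf 30.0
row [-0.0032, -0.0006, 0.0875] [0.0047, -0.0029, -0.004] | at [0.6195 0.2116 0.2086] [ 1.7973e+02 -1.7000e-01 -1.3823e+02] t 15.78 F [ 0.1  0.2 -1.2] op 0.0543 gf 30.0
```

{"name": "carry_out", "arguments": {
  "rows": [
    [-0.003,0,0.02,0.005,-0.003,-0.004],
    [-0.003,0,0.045,0.005,-0.003,-0.004],
    [-0.003,0,0.065,0.005,-0.003,-0.004],
    [-0.003,0,0.075,0.005,-0.003,-0.004],
    [-0.003,0,0.081,0.005,-0.003,-0.004],
    [-0.003,0,0.085,0.005,-0.003,-0.004],
    [-0.003,0,0.086,0.005,-0.003,-0.004],
    [-0.003,0,0.086,0.005,-0.003,-0.004]
  ]
}}

```text
clock: 16.77
tool_pos: [0.6219, 0.2149, 0.1233]
orientation: [-180.0, 0.1, -138.0]
force: [0.9, 0.1, -1.9]
opening: 0.0543
gripper_force: 30.0
```

```bash
python3 - <<'E'
from h import *
go(.6218,.2135,.121,-138)
E
```

```text
row [0.001, -0.0009, 0.0023] [-0.0007, 0.0014, 0.0008] | at [0.6219 0.2149 0.1233] [-1.7996e+02  8.0000e-02 -1.3796e+02] t 16.77 F [ 0.9  0.1 -1.9] op 0.0543 gf 30.0
```

{"name": "carry_out", "arguments": {
  "rows": [
    [0,0,0.001,0,0,0],
    [0,0,0.002,0,0,0],
    [0,0,0.0025,0,0,0],
    [0,0,0.0025,0,0,0]
  ]
}}

```text
clock: 17.27
tool_pos: [0.6218, 0.2148, 0.121]
orientation: [-180.0, 0.1, -137.9]
force: [-2.6, -0.2, 5.2]
opening: 0.0538
gripper_force: 30.0
```

{"name": "carry_out", "arguments": {
  "rows": [
    [0,0,0,0,0,0],
    [0,0,0,0,0,0],
    [0,0,0,0,0,0]
  ],
  "grip": 0.65
}}

```text
clock: 17.65
tool_pos: [0.6218, 0.2147, 0.1201]
orientation: [-180.0, 0.0, -138.0]
force: [0.4, 0.2, -0.2]
opening: 0.0717
gripper_force: 0.0
```

{"name": "carry_out", "arguments": {
  "rows": [
    [0,0,-0.02,0,0,0],
    [0,0,-0.05,0,0,0],
    [0,0,-0.09,0,0,0],
    [0,0,-0.09,0,0,0]
  ]
}}

```text
clock: 18.15
tool_pos: [0.6235, 0.2155, 0.2142]
orientation: [-179.9, 0.4, -137.9]
force: [-0.6, -0.6, -0.6]
opening: 0.0721
gripper_force: 0.0
```

```bash
python3 - <<'E'
from h import *
go(.5688,-.360,.20,-138)
E
```

```text
row [0.4262, -0.3906, 0.0121] [-0.0023, 0.007, 0.001] | at [0.6235 0.2155 0.2142] [-179.87    0.4  -137.94] t 18.15 F [-0.6 -0.6 -0.6] op 0.0721 gf 0.0
```

{"name": "carry_out", "arguments": {
  "rows": [
    [0.05,-0.046,0,0,0,0],
    [0.1,-0.092,0,-0.002,0.007,0],
    [0.15,-0.138,0,-0.002,0.007,0],
    [0.2,-0.184,0,-0.002,0.007,0],
    [0.25,-0.229,0,-0.002,0.007,0],
    [0.3,-0.275,0,-0.002,0.007,0],
    [0.3,-0.275,0,-0.002,0.007,0]
  ],
  "grip": 1
}}

```text
clock: 19.02
tool_pos: [0.5819, -0.1932, 0.2095]
orientation: [179.9, -0.4, -138.1]
force: [0.6, -0.1, 0.0]
opening: 0.0876
gripper_force: 0.0
```

```bash
cat >> h.py <<'E'
def diff(cam,ref,th=40):
    a=viewer.snapshot(cam);b=np.load(ref);np.save('pics/now_%s.npy'%cam,a)
    m=(np.abs(a.astype(int)-b).sum(2)>th*3).astype(np.uint8)
    n,_,st,c=cv2.connectedComponentsWithStats(m)
    print(cam,[(st[i].tolist(),c[i].round().tolist()) for i in range(1,n) if st[i,4]>25])
E
python3 - <<'E'
from h import *
go(.5688,-.360,.12,-138)
diff('top','pics/last_top.npy');
c1=np.load('pics/now_top.npy');print([proj('top',[.569,-.36,.068]),proj('top',[.404,-.355,.062])])
E
```

```text
row [0.1206, -0.1156, 0.0901] [0.0021, -0.0068, -0.0016] | at [ 0.5819 -0.1932  0.2095] [ 179.88   -0.39 -138.09] t 19.02 F [ 0.6 -0.1  0. ] op 0.0876 gf 0.0
top [([200, 102, 40, 21, 507], [219.0, 114.0]), ([280, 104, 103, 43, 1395], [330.0, 118.0]), ([260, 109, 12, 15, 152], [266.0, 116.0]), ([314, 125, 30, 4, 115], [329.0, 126.0]), ([330, 128, 45, 31, 403], [352.0, 144.0]), ([128, 132, 79, 61, 1244], [161.0, 160.0]), ([204, 134, 59, 60, 2061], [231.0, 161.0]), ([286, 141, 14, 14, 161], [292.0, 148.0]), ([312, 141, 16, 15, 174], [319.0, 148.0]), ([353, 153, 9, 6, 31], [356.0, 155.0]), ([307, 165, 2, 20, 38], [307.0, 174.0]), ([307, 186, 3, 23, 40], [308.0, 197.0]), ([150, 190, 17, 18, 167], [160.0, 197.0]), ([185, 206, 24, 27, 323], [196.0, 219.0]), ([264, 206, 7, 13, 74], [267.0, 212.0]), ([368, 210, 10, 15, 42], [371.0, 218.0]), ([375, 211, 9, 12, 43], [380.0, 216.0]), ([160, 212, 24, 43, 105], [171.0, 231.0]), ([192, 217, 8, 9, 61], [196.0, 221.0]), ([217, 218, 39, 13, 345], [233.0, 224.0]), ([279, 257, 12, 19, 159], [284.0, 266.0]), ([202, 265, 32, 6, 75], [217.0, 266.0]), ([252, 279, 59, 40, 542], [287.0, 299.0]), ([203, 287, 22, 22, 153], [213.0, 296.0]), ([214, 301, 50, 57, 967], [238.0, 333.0]), ([295, 340, 13, 14, 57], [301.0, 346.0]), ([236, 352, 34, 13, 276], [254.0, 360.0]), ([236, 375, 22, 9, 81], [248.0, 380.0]), ([215, 379, 19, 5, 65], [224.0, 382.0])]
[array([377.7, 172.2]), array([376.4, 216.7])]
```

The far cup shows no change, so I'll continue to it.

{"name": "carry_out", "arguments": {
  "rows": [
    [0.04,-0.038,0,0,-0.007,0],
    [0.08,-0.076,0.01,0.002,-0.007,0],
    [0.11,-0.105,0.04,0.002,-0.007,-0.001],
    [0.1205,-0.1155,0.07,0.002,-0.007,-0.001],
    [0.1205,-0.1155,0.085,0.002,-0.007,-0.001],
    [0.1205,-0.1155,0.085,0.002,-0.007,-0.001],
    [0.1205,-0.1155,0.085,0.002,-0.007,-0.001]
  ]
}}

```text
clock: 19.95
tool_pos: [0.5713, -0.3566, 0.1271]
orientation: [-179.9, 0.1, -137.8]
force: [0.2, -0.0, 0.4]
opening: 0.0877
gripper_force: 0.0
```

```bash
python3 - <<'E'
from h import *
go(.5688,-.360,.033,-138)
E
```

```text
row [0.0043, -0.0006, 0.0941] [-0.0022, 0.0014, 0.003] | at [ 0.5713 -0.3566  0.1271] [-1.7988e+02  8.0000e-02 -1.3783e+02] t 19.95 F [ 0.2 -0.   0.4] op 0.0877 gf 0.0
```

{"name": "carry_out", "arguments": {
  "rows": [
    [0.0043,0,0.02,0,0,0.003],
    [0.0043,0,0.045,0,0,0.003],
    [0.0043,0,0.065,0,0,0.003],
    [0.0043,0,0.08,0,0,0.003],
    [0.0043,0,0.09,0,0,0.003],
    [0.0043,0,0.094,0,0,0.003],
    [0.0043,0,0.094,0,0,0.003]
  ]
}}

```text
clock: 20.82
tool_pos: [0.5675, -0.3601, 0.0321]
orientation: [-179.9, 0.1, -138.1]
force: [0.5, 0.7, -0.3]
opening: 0.0876
gripper_force: 0.0
```

{"name": "carry_out", "arguments": {
  "rows": [
    [0,0,0,0,0,0],
    [0,0,0,0,0,0],
    [0,0,0,0,0,0],
    [0,0,0,0,0,0],
    [0,0,0,0,0,0]
  ],
  "grip": -1
}}

```text
clock: 21.45
tool_pos: [0.5675, -0.3602, 0.0321]
orientation: [-179.9, 0.1, -138.1]
force: [0.2, -0.4, 1.8]
opening: 0.0546
gripper_force: 30.0
```

{"name": "carry_out", "arguments": {
  "rows": [
    [0,0,-0.02,0,0,0],
    [0,0,-0.06,0,0,0],
    [0,0,-0.11,0,0,0],
    [0,0,-0.15,0,0,0],
    [0,0,-0.18,0,0,0],
    [0,0,-0.18,0,0,0]
  ]
}}

```text
clock: 22.2
tool_pos: [0.5681, -0.3604, 0.2147]
orientation: [-179.7, 0.2, -138.1]
force: [0.6, 0.0, -2.0]
opening: 0.0544
gripper_force: 30.0
```

```bash
python3 - <<'E'
from h import *
go(.5252,.1265,.21,-138)
E
```

```text
row [-0.2935, 0.3909, 0.0038] [-0.0046, 0.003, -0.0011] | at [ 0.5681 -0.3604  0.2147] [-1.7974e+02  1.7000e-01 -1.3806e+02] t 22.2 F [ 0.6  0.  -2. ] op 0.0544 gf 30.0
```

{"name": "carry_out", "arguments": {
  "rows": [
    [-0.02,0.027,0,0,0,0],
    [-0.055,0.073,0,-0.004,0.003,0],
    [-0.09,0.12,0,-0.004,0.003,0],
    [-0.125,0.166,0,-0.004,0.003,0],
    [-0.16,0.213,0,-0.004,0.003,0],
    [-0.195,0.26,0,-0.004,0.003,0],
    [-0.23,0.306,0,-0.004,0.003,0],
    [-0.26,0.346,0,-0.004,0.003,0]
  ]
}}

```text
clock: 23.2
tool_pos: [0.5281, 0.073, 0.2107]
orientation: [179.8, -0.2, -138.0]
force: [0.8, -0.2, -0.7]
opening: 0.0543
gripper_force: 30.0
```

{"name": "carry_out", "arguments": {
  "rows": [
    [-0.02,0.027,0,0,0,0],
    [-0.0335,0.045,0,0,0,0],
    [-0.0335,0.045,0,0,0,0],
    [-0.0335,0.045,0,0,0,0]
  ]
}}

```text
clock: 23.7
tool_pos: [0.5237, 0.1265, 0.2111]
orientation: [179.8, -0.2, -138.1]
force: [0.5, -0.2, -2.4]
opening: 0.0541
gripper_force: 30.0
```

```bash
python3 - <<'E'
from h import *
go(.5252,.1265,.1255,-138)
E
```

```text
row [-0.0014, -0.0014, 0.0856] [0.0039, -0.0038, -0.0012] | at [0.5237 0.1265 0.2111] [ 179.78   -0.22 -138.07] t 23.7 F [ 0.5 -0.2 -2.4] op 0.0541 gf 30.0
```

{"name": "carry_out", "arguments": {
  "rows": [
    [-0.0014,-0.001,0.02,0.004,-0.004,0],
    [-0.0014,-0.001,0.045,0.004,-0.004,0],
    [-0.0014,-0.001,0.065,0.004,-0.004,0],
    [-0.0014,-0.001,0.075,0.004,-0.004,0],
    [-0.0014,-0.001,0.081,0.004,-0.004,0],
    [-0.0014,-0.001,0.084,0.004,-0.004,0],
    [-0.0014,-0.001,0.0855,0.004,-0.004,0],
    [-0.0014,-0.001,0.0855,0.004,-0.004,0]
  ]
}}

```text
clock: 24.7
tool_pos: [0.5258, 0.1274, 0.1268]
orientation: [-180.0, 0.1, -138.1]
force: [0.3, -0.6, -1.5]
opening: 0.0542
gripper_force: 30.0
```

```bash
python3 - <<'E'
from h import *
go(.5252,.1265,.124,-138)
E
```

```text
row [0.001, -0.0003, 0.0028] [-0.0006, 0.0024, -0.0013] | at [0.5258 0.1274 0.1268] [-1.7996e+02  1.4000e-01 -1.3807e+02] t 24.7 F [ 0.3 -0.6 -1.5] op 0.0542 gf 30.0
```

{"name": "carry_out", "arguments": {
  "rows": [
    [0,0,0.001,0,0,0],
    [0,0,0.002,0,0,0],
    [0,0,0.003,0,0,0],
    [0,0,0.003,0,0,0]
  ]
}}

```text
clock: 25.2
tool_pos: [0.5257, 0.1274, 0.1241]
orientation: [-180.0, 0.1, -138.1]
force: [-3.1, 0.1, 4.8]
opening: 0.0542
gripper_force: 30.0
```

{"name": "carry_out", "arguments": {
  "rows": [
    [0,0,0,0,0,0],
    [0,0,0,0,0,0],
    [0,0,0,0,0,0]
  ],
  "grip": 0.65
}}

```text
clock: 25.58
tool_pos: [0.5256, 0.1273, 0.1233]
orientation: [-180.0, 0.1, -138.1]
force: [-0.1, 0.0, -1.2]
opening: 0.0717
gripper_force: 0.0
```

{"name": "carry_out", "arguments": {
  "rows": [
    [0,0,-0.02,0,0,0],
    [0,0,-0.05,0,0,0],
    [0,0,-0.1,0,0,0],
    [0,0,-0.1,0,0,0]
  ]
}}

```text
clock: 26.08
tool_pos: [0.5276, 0.1281, 0.2276]
orientation: [-179.8, 0.5, -138.0]
force: [0.3, 0.2, -0.3]
opening: 0.0726
gripper_force: 0.0
```

```bash
python3 - <<'E'
from h import *
go(.666,-.0465,.12,-138)
a=viewer.snapshot('top');m=((a.min(2)>190)*255).astype(np.uint8);m[:,:275]=0;m[:140]=0;m[170:]=0;m[:,355:]=0
n,_,st,c=cv2.connectedComponentsWithStats(m)
for i in range(1,n):
    if st[i,4]>40: print(st[i],px('top',*c[i],.014))
a=viewer.snapshot('side');np.save('pics/now_side.npy',a)
m=((a.min(2)>150)*255).astype(np.uint8);m[:,:290]=0;m[:190]=0;m[255:]=0;m[:,370:]=0
n,_,st,c=cv2.connectedComponentsWithStats(m)
for i in range(1,n):
    if st[i,4]>40: print('side',st[i],px('side',st[i][0]+st[i][2]/2-.5,st[i][1]+st[i][3]/2-.5,.014))
E
```

```text
row [0.0148, -0.2221, 0.1081] [-0.0027, 0.009, -0.0008] | at [0.5276 0.1281 0.2276] [-179.84    0.51 -138.05] t 26.07 F [ 0.3  0.2 -0.3] op 0.0726 gf 0.0
[286 142  13  13 135] [ 0.6668 -0.0439]
[313 142  14  13 135] [ 0.6679 -0.1485]
[331 144  14  14 137] [ 0.6609 -0.2186]
side [312 196  17  13 142] [ 0.6643 -0.0436]
side [333 218  17  14 168] [ 0.6641 -0.1474]
side [346 235  19  15 192] [ 0.6582 -0.2177]
```

{"name": "carry_out", "arguments": {
  "rows": [
    [0.003,-0.04,0,0,0,0],
    [0.006,-0.09,0,-0.002,0.009,0],
    [0.009,-0.14,0,-0.002,0.009,0],
    [0.013,-0.19,0.02,-0.002,0.009,0],
    [0.0145,-0.22,0.06,-0.002,0.009,0],
    [0.0145,-0.22,0.1,-0.002,0.009,0],
    [0.0145,-0.22,0.1,-0.002,0.009,0],
    [0.0145,-0.22,0.1,-0.002,0.009,0]
  ],
  "grip": 0.2
}}

```text
clock: 27.18
tool_pos: [0.6623, -0.046, 0.1244]
orientation: [180.0, -0.4, -138.0]
force: [0.7, -0.3, 0.9]
opening: 0.0527
gripper_force: 0.0
```

```bash
python3 - <<'E'
from h import *
go(.6655,-.0445,.0175,-138)
E
```

```text
row [-0.0042, -0.0012, 0.1069] [0.0008, -0.0072, -0.0005] | at [ 0.6623 -0.046   0.1244] [ 179.96   -0.41 -138.03] t 27.18 F [ 0.7 -0.3  0.9] op 0.0527 gf 0.0
```

{"name": "carry_out", "arguments": {
  "rows": [
    [-0.003,-0.001,0.03,0,-0.003,0],
    [-0.003,-0.001,0.06,0,-0.003,0],
    [-0.003,-0.001,0.08,0,-0.003,0],
    [-0.003,-0.001,0.085,0,-0.003,0],
    [-0.003,-0.001,0.085,0,-0.003,0]
  ]
}}

```text
clock: 27.8
tool_pos: [0.6651, -0.0447, 0.0402]
orientation: [180.0, -0.1, -138.0]
force: [0.3, 0.5, 0.2]
opening: 0.0527
gripper_force: 0.0
```

```bash
python3 - <<'E'
from h import *
go(.6655,-.0445,.0175,-138)
E
```

```text
row [-0.0005, -0.0001, 0.0227] [0.0002, -0.0025, -0.0005] | at [ 0.6651 -0.0447  0.0402] [ 1.7999e+02 -1.4000e-01 -1.3803e+02] t 27.8 F [0.3 0.5 0.2] op 0.0527 gf 0.0
```

{"name": "carry_out", "arguments": {
  "rows": [
    [0,0,0.012,0,-0.002,0],
    [0,0,0.019,0,-0.002,0],
    [0,0,0.022,0,-0.002,0],
    [0,0,0.022,0,-0.002,0]
  ]
}}

```text
clock: 28.3
tool_pos: [0.6639, -0.0453, 0.0162]
orientation: [179.9, -0.2, -138.1]
force: [-0.2, -0.5, 0.2]
opening: 0.0527
gripper_force: 0.0
```

{"name": "carry_out", "arguments": {
  "rows": [
    [0,0,0,0,0,0],
    [0,0,0,0,0,0],
    [0,0,0,0,0,0],
    [0,0,0,0,0,0],
    [0,0,0,0,0,0]
  ],
  "grip": -1
}}

```text
clock: 28.92
tool_pos: [0.6641, -0.0452, 0.0166]
orientation: [179.9, -0.1, -138.1]
force: [0.6, 0.7, 0.3]
opening: 0.0166
gripper_force: 30.0
```

{"name": "carry_out", "arguments": {
  "rows": [
    [0,0,-0.01,0,0,0],
    [0,0,-0.05,0,0,0],
    [0,0,-0.1,0,0,0],
    [0,0,-0.15,0,0,0],
    [0,0,-0.19,0,0,0],
    [0,0,-0.2,0,0,0],
    [0,0,-0.2,0,0,0],
    [0,0,-0.2,0,0,0]
  ]
}}

```text
clock: 29.92
tool_pos: [0.6638, -0.0451, 0.215]
orientation: [179.8, -0.2, -138.1]
force: [0.1, -0.3, -1.1]
opening: 0.0172
gripper_force: 30.0
```

```bash
python3 - <<'E'
from h import *
go(.6218,.2147,.22,-138)
save(viewer.snapshot('side'),'s7.png',(200,80,370,210),4.6)
E
```

```text
row [-0.1423, 0.2214, -0.0049] [0.003, -0.004, -0.0015] | at [ 0.6638 -0.0451  0.215 ] [ 179.83   -0.23 -138.09] t 29.93 F [ 0.1 -0.3 -1.1] op 0.0172 gf 30.0
```

View pics/s7.png

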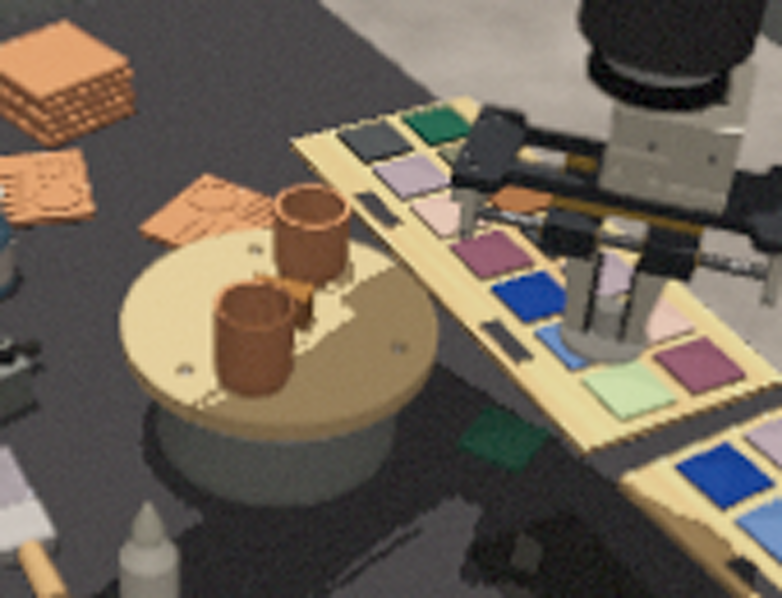

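The side crop shows both cups upright on the bat, with rims at (312,208) and (255,304). The lid hangs level in the fingers, its disc at about (605,345).

```bash
python3 - <<'E'
from h import *
A=lambda U,V,z:px('side',*cp(U,V,200,80,4.6),z)
print(A(312,208,.154),A(255,304,.160),'lid',A(605,345,.210))
E
```

```text
[0.6225 0.2179] [0.5286 0.1324] lid [ 0.6587 -0.0537]
```

```bash
python3 - <<'E'
from h import *
from scipy.optimize import least_squares
a=viewer.snapshot('top');np.save('pics/now_top.npy',a)
hsv=cv2.cvtColor(a,cv2.COLOR_RGB2HSV)
for nm,(x,y),z in(('c1',(.622,.215),.154),('c2',(.5257,.1274),.160)):
    u,v=proj('top',[x,y,z]).round().astype(int)
    print(nm,u,v)
    sub=a[v-11:v+12,u-11:u+12].astype(int)
    # print b/r ratio map: cup reddish => low G/R
    g=(100*sub[:,:,1]/np.maximum(sub[:,:,0],1)).astype(int)
    for r in g: print(' '.join('%3d'%k for k in r))
E
```

```text
c1 221 149
 98  97  98  97  97  97  97  97  98  98  97  90  87  85  85  84  84  85  85  85  85  84  85
 98  98  98  97  97  98  98  98  97  96  95  94  88  86  85  86  85  85  85  84  84  84  85
 98  97  97  98  98  98  98  97  96  95  97  93  92  86  85  86  85  85  85  84  84  84  85
 97  97  98  98  98  97  96  95  94  97  96  90  88  85  86  85  84  84  84  85  84  85  85
 97  97  98  98  96  96  95  97  96  92  85  80  80  86  86  85  84  85  84  84  85  85  85
 98  97  98  96  96  95  97  96  87  77  75  74  77  86  85  86  85  85  84  84  85  85  85
 97  97  97  96  97  98  91  83  75  71  69  67  72  84  86  85  84  85  85  85  85  84  84
 97  97  96  97  98  97  81  74  70  68  67  67  68  79  86  85  85  85  86  85  85  84  84
 96  95  97  98  98  92  75  71  69  78  67  67  70  74  84  86  86  85  85  85  85  85  84
 96  97  98  98  98  84  71  69  68  86  71  71  77  73  82  87  86  85  84  84  85  85  85
 95  98  98  98  98  85  72  68  69  90  74  80  80  74  80  86  85  85  84  85  84  84  85
 97  98  98  99  98  82  70  68  67  93  75  80  81  74  77  87  85  85  85  
[... 2453 characters left out ...]
  85  86  86  87  85  85  85  85  85  86  86  86  85  86
 84  85  85  86  86  86  86  85  85  86  86  86  86  86  85  85  84  85  86  86  86  85  85
 85  85  85  85  86  87  86  86  85  86  86  87  87  86  86  85  85  85  86  86  86  85  85
 85  85  86  85  86  86  86  86  85  85  87  86  86  85  85  86  85  84  85  86  86  86  86
 85  85  85  85  86  86  86  86  85  86  87  86  86  86  85  86  86  84  85  86  86  86  86
 85  85  85  86  86  86  85  85  87  86  86  86  85  85  86  85  85  85  85  85  86  86  86
 84  85  85  86  85  86  86  85  87  86  86  86  86  85  85  86  86  86  85  85  86  86  86
 85  85  85  86  85  86  86  85  86  86  86  86  86  84  85  86  85  85  85  85  85  85  85
```

{"name": "carry_out", "arguments": {
  "rows": [
    [-0.02,0.031,0,0,0,0],
    [-0.05,0.078,0,0.003,-0.004,0],
    [-0.08,0.124,0,0.003,-0.004,0],
    [-0.11,0.171,0,0.003,-0.004,0],
    [-0.13,0.203,0,0.003,-0.004,0],
    [-0.1423,0.2214,0,0.003,-0.004,0],
    [-0.1423,0.2214,0,0.003,-0.004,0],
    [-0.1423,0.2214,0,0.003,-0.004,0]
  ]
}}

```text
clock: 31.02
tool_pos: [0.6226, 0.214, 0.2161]
orientation: [-179.9, 0.1, -138.1]
force: [-0.1, -0.1, -1.0]
opening: 0.0173
gripper_force: 30.0
```

```bash
python3 - <<'E'
from h import *
go(.6218,.2147,.175,-138)
E
```

```text
row [0.0001, 0.0011, 0.0411] [-0.0015, 0.0009, -0.0017] | at [0.6226 0.214  0.2161] [-1.7991e+02  5.0000e-02 -1.3810e+02] t 31.02 F [-0.1 -0.1 -1. ] op 0.0173 gf 30.0
```

{"name": "carry_out", "arguments": {
  "rows": [
    [0,0.001,0.015,-0.0015,0.001,-0.0017],
    [0,0.001,0.03,-0.0015,0.001,-0.0017],
    [0,0.001,0.04,-0.0015,0.001,-0.0017],
    [0,0.001,0.044,-0.0015,0.001,-0.0017],
    [0,0.001,0.044,-0.0015,0.001,-0.0017],
    [0,0.001,0.044,-0.0015,0.001,-0.0017]
  ]
}}

```text
clock: 31.78
tool_pos: [0.6221, 0.2155, 0.1729]
orientation: [-180.0, 0.1, -138.0]
force: [-0.1, 0.1, 0.4]
opening: 0.017
gripper_force: 30.0
```

```bash
python3 - <<'E'
from h import *
go(.6218,.2147,.1626,-138)
E
```

```text
row [0.0008, -0.0004, 0.0103] [-0.0001, 0.0012, 0.0004] | at [0.6221 0.2155 0.1729] [-1.7999e+02  7.0000e-02 -1.3798e+02] t 31.77 F [-0.1  0.1  0.4] op 0.017 gf 30.0
```

{"name": "carry_out", "arguments": {
  "rows": [
    [0.0006,-0.0003,0.003,0,0.001,0],
    [0.0006,-0.0003,0.005,0,0.001,0],
    [0.0006,-0.0003,0.0065,0,0.001,0],
    [0.0006,-0.0003,0.008,0,0.001,0],
    [0.0006,-0.0003,0.0085,0,0.001,0],
    [0.0006,-0.0003,0.0085,0,0.001,0]
  ]
}}

```text
clock: 32.52
tool_pos: [0.623, 0.2149, 0.1688]
orientation: [-179.9, 0.2, -137.9]
force: [-8.0, -2.2, 24.3]
opening: 0.0171
gripper_force: 30.1
```

```bash
python3 - <<'E'
from h import *
go(.6218,.2147,.1626,-138)
E
```

```text
row [0.001, 0.0007, 0.0062] [-0.0026, 0.0041, 0.0017] | at [0.623  0.2149 0.1688] [-179.85    0.23 -137.9 ] t 32.52 F [-8.  -2.2 24.3] op 0.0171 gf 30.1
```

Contact came at TCP z 0.169. That would be a spigot on the rim if this cup is 50 mm, or a seated lid if it is 56 mm. I'll check the cup heights against the last crop.

```bash
python3 - <<'E'
from h import *
def S(p): u,v=proj('side',p); return np.array([(u-200+.5)*4.6-.5,(v-80+.5)*4.6-.5])
t=np.linspace(0,2*np.pi,73)
for n,(x,y) in(('c1',(.622,.215)),('c2',(.5257,.1274))):
    for h in(.05,.056,.062):
        rim=np.array([S([x+.027*np.cos(a),y+.027*np.sin(a),.104+h]) for a in t])
        ft=np.array([S([x+r*np.cos(a),y+r*np.sin(a),.104+z]) for a in t for r,z in((.022,0),(.027,.016))])
        print(n,h,'rim u',rim[:,0].min().round(),rim[:,0].max().round(),'v',rim[:,1].min().round(),rim[:,1].max().round(),'foot bottom',ft[:,1].max().round())
im=cv2.imread('pics/s7.png')
for u in(312,318,255,250): # G/R ratio along columns
    c=im[:,u].astype(int); print(u,[(v,*c[v][::-1]) for v in (range(180,300,4) if u>300 else range(276,410,4))])
E
```

```text
c1 0.05 rim u 275.0 352.0 v 189.0 232.0 foot bottom 287.0
c1 0.056 rim u 275.0 352.0 v 182.0 225.0 foot bottom 287.0
c1 0.062 rim u 276.0 353.0 v 175.0 218.0 foot bottom 287.0
c2 0.05 rim u 213.0 297.0 v 292.0 343.0 foot bottom 398.0
c2 0.056 rim u 213.0 297.0 v 284.0 335.0 foot bottom 398.0
c2 0.062 rim u 213.0 297.0 v 277.0 328.0 foot bottom 398.0
312 [(180, np.int64(84), np.int64(74), np.int64(75)), (184, np.int64(166), np.int64(123), np.int64(96)), (188, np.int64(162), np.int64(110), np.int64(76)), (192, np.int64(107), np.int64(68), np.int64(45)), (196, np.int64(118), np.int64(80), np.int64(54)), (200, np.int64(118), np.int64(78), np.int64(53)), (204, np.int64(120), np.int64(77), np.int64(52)), (208, np.int64(119), np.int64(76), np.int64(51)), (212, np.int64(117), np.int64(75), np.int64(48)), (216, np.int64(113), np.int64(71), np.int64(45)), (220, np.int64(123), np.int64(77), np.int64(51)), (224, np.int64(166), np.int64(112), np.int64(76)), (228, np.int64(192), np.int64(135), np.int64(92)), (232, np.int64(113), np.int64(73), np.int64(48)), (236, np.int64(116), np.int64(74), np.in
[... 4998 characters left out ...]
356, np.int64(115), np.int64(72), np.int64(49)), (360, np.int64(117), np.int64(77), np.int64(55)), (364, np.int64(112), np.int64(72), np.int64(46)), (368, np.int64(111), np.int64(71), np.int64(46)), (372, np.int64(111), np.int64(72), np.int64(47)), (376, np.int64(112), np.int64(73), np.int64(47)), (380, np.int64(115), np.int64(75), np.int64(50)), (384, np.int64(111), np.int64(70), np.int64(47)), (388, np.int64(106), np.int64(68), np.int64(47)), (392, np.int64(96), np.int64(61), np.int64(39)), (396, np.int64(108), np.int64(79), np.int64(53)), (400, np.int64(137), np.int64(113), np.int64(81)), (404, np.int64(152), np.int64(130), np.int64(92)), (408, np.int64(149), np.int64(126), np.int64(89))]
```

{"name": "carry_out", "arguments": {
  "rows": [
    [0,0,-0.001,0,0,0],
    [0,0,-0.002,0,0,0],
    [0,0,-0.003,0,0,0],
    [0,0,-0.003,0,0,0]
  ]
}}

```text
clock: 33.02
tool_pos: [0.6219, 0.2145, 0.1688]
orientation: [-179.9, 0.0, -138.0]
force: [-4.1, -1.5, 9.1]
opening: 0.017
gripper_force: 30.0
```

```bash
python3 - <<'E'
from h import *
go(.6218,.2147,.1686,-138)
a=viewer.snapshot('side');np.save('pics/now_side.npy',a)
save(a,'s8.png',(235,95,295,140),13)
def S(p): u,v=proj('side',p); return np.array([(u-235+.5)*13-.5,(v-95+.5)*13-.5]).round()
for z in(.104,.154,.160,.166): print(z,S([.622,.215,z]))
E
```

```text
row [-0.0, 0.0002, 0.0002] [-0.001, 0.0008, 0.0007] | at [0.6219 0.2145 0.1688] [-1.7994e+02  5.0000e-02 -1.3796e+02] t 33.02 F [-4.1 -1.5  9.1] op 0.017 gf 30.0
0.104 [422. 564.]
0.154 [431. 400.]
0.16 [432. 380.]
0.166 [434. 360.]
```

View pics/s8.png

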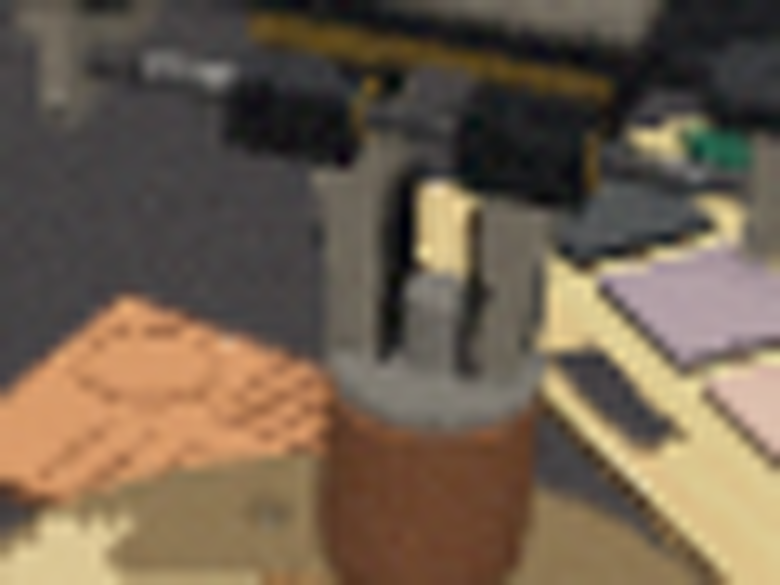

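The last crop shows the lid disc lying directly on the cup, with no spigot gap; the junction is at about v=428 and the widths match. So the lid is seated and this cup is 56 mm high, which makes the other one 62 mm. Releasing and going for the next lid.

{"name": "carry_out", "arguments": {
  "rows": [
    [0,0,0,0,0,0],
    [0,0,0,0,0,0],
    [0,0,0,0,0,0],
    [0,0,0,0,0,0]
  ],
  "grip": 0
}}

```text
clock: 33.58
tool_pos: [0.6217, 0.2148, 0.1667]
orientation: [180.0, -0.0, -138.0]
force: [-0.4, -0.2, -0.3]
opening: 0.0433
gripper_force: 0.0
```

{"name": "carry_out", "arguments": {
  "rows": [
    [0,0,-0.02,0,0,0],
    [0,0,-0.04,0,0,0],
    [0,0,-0.06,0,0,0],
    [0,0,-0.06,0,0,0]
  ],
  "grip": 0.2
}}

```text
clock: 34.08
tool_pos: [0.6226, 0.2152, 0.2287]
orientation: [-180.0, 0.2, -138.0]
force: [-0.1, 0.1, -1.8]
opening: 0.0526
gripper_force: 0.0
```

```bash
cat > lids.py <<'E'
from h import *
a=viewer.snapshot('top');m=((a.min(2)>190)*255).astype(np.uint8);m[:,:275]=0;m[:140]=0;m[170:]=0;m[:,355:]=0
n,_,st,c=cv2.connectedComponentsWithStats(m)
for i in range(1,n):
    if st[i,4]>40: print(st[i],px('top',*c[i],.014))
E
python3 - <<'E'
from lids import *
go(.6655,-.1475,.20,-138)
E
```

```text
[313 142  14  13 133] [ 0.6678 -0.1486]
[331 144  14  13 134] [ 0.6611 -0.2184]
row [0.2103, -0.2985, 0.0272] [0.0, 0.001, 0.0003] | at [0.6219 0.215  0.2274] [ 1.8000e+02  6.0000e-02 -1.3798e+02] t 34.12 F [-1.2 -0.2 -0.4] op 0.0527 gf 0.0
```

{"name": "carry_out", "arguments": {
  "rows": [
    [0.035,-0.05,0,0,0,0],
    [0.07,-0.1,0,0,0,0],
    [0.105,-0.15,0,0,0,0],
    [0.14,-0.2,0.02,0,0,0],
    [0.175,-0.25,0.05,0,0,0],
    [0.2103,-0.2985,0.09,0,0,0],
    [0.2103,-0.2985,0.12,0,0,0],
    [0.2103,-0.2985,0.13,0,0,0]
  ]
}}

```text
clock: 35.12
tool_pos: [0.6626, -0.1491, 0.0928]
orientation: [179.7, -0.3, -138.1]
force: [0.5, -0.1, 0.4]
opening: 0.0528
gripper_force: 0.0
```

{"name": "carry_out", "arguments": {
  "rows": [
    [0,0,0.03,0,0,0],
    [0,0,0.05,0,0,0],
    [0,0,0.05,0,0,0],
    [0,0,0.05,0,0,0]
  ]
}}

```text
clock: 35.62
tool_pos: [0.6662, -0.1472, 0.0484]
orientation: [-179.9, 0.0, -137.9]
force: [0.3, -0.1, 0.1]
opening: 0.0525
gripper_force: 0.0
```

```bash
python3 - <<'E'
from h import *
go(.665,-.148,.0165,-138)
E
```

```text
row [0.0015, 0.0002, 0.0319] [-0.0013, 0.0008, 0.0014] | at [ 0.6662 -0.1472  0.0484] [-1.7993e+02  5.0000e-02 -1.3792e+02] t 35.62 F [ 0.3 -0.1  0.1] op 0.0525 gf 0.0
```

{"name": "carry_out", "arguments": {
  "rows": [
    [0.001,0,0.015,0,0,0],
    [0.001,0,0.026,0,0,0],
    [0.001,0,0.031,0,0,0],
    [0.001,0,0.031,0,0,0],
    [0.001,0,0.031,0,0,0]
  ]
}}

```text
clock: 36.25
tool_pos: [0.6648, -0.1485, 0.0163]
orientation: [-180.0, 0.0, -138.0]
force: [-0.2, -0.4, 0.2]
opening: 0.0524
gripper_force: 0.0
```

{"name": "carry_out", "arguments": {
  "rows": [
    [0,0,0,0,0,0],
    [0,0,0,0,0,0],
    [0,0,0,0,0,0],
    [0,0,0,0,0,0],
    [0,0,0,0,0,0]
  ],
  "grip": -1
}}

```text
clock: 36.88
tool_pos: [0.6646, -0.1484, 0.0162]
orientation: [-180.0, -0.0, -138.0]
force: [-1.2, -0.3, -0.1]
opening: 0.0171
gripper_force: 30.0
```

{"name": "carry_out", "arguments": {
  "rows": [
    [0,0,-0.01,0,0,0],
    [0,0,-0.05,0,0,0],
    [0,0,-0.1,0,0,0],
    [0,0,-0.15,0,0,0],
    [0,0,-0.19,0,0,0],
    [0,0,-0.21,0,0,0],
    [0,0,-0.21,0,0,0],
    [0,0,-0.21,0,0,0]
  ]
}}

```text
clock: 37.88
tool_pos: [0.664, -0.1483, 0.2253]
orientation: [179.9, -0.0, -138.0]
force: [0.7, -0.2, -1.5]
opening: 0.0171
gripper_force: 30.0
```

```bash
python3 - <<'E'
from h import *
go(.5257,.1273,.23,-138)
E
```

```text
row [-0.0816, 0.2973, -0.0044] [0.001, -0.0007, 0.0002] | at [ 0.664  -0.1483  0.2253] [ 1.7994e+02 -4.0000e-02 -1.3799e+02] t 37.88 F [ 0.7 -0.2 -1.5] op 0.0171 gf 30.0
```

{"name": "carry_out", "arguments": {
  "rows": [
    [-0.011,0.04,0,0,0,0],
    [-0.023,0.085,0,0,0,0],
    [-0.036,0.13,0,0,0,0],
    [-0.048,0.175,0,0,0,0],
    [-0.06,0.22,0,0,0,0],
    [-0.072,0.265,0,0,0,0],
    [-0.0816,0.297,0,0,0,0],
    [-0.0816,0.297,0,0,0,0]
  ]
}}

```text
clock: 38.88
tool_pos: [0.5251, 0.1284, 0.2251]
orientation: [180.0, -0.1, -137.8]
force: [0.2, 0.4, -0.3]
opening: 0.0172
gripper_force: 30.0
```

{"name": "carry_out", "arguments": {
  "rows": [
    [0,0,0.01,0,0,0],
    [0,0,0.03,0,0,0],
    [0,0,0.04,0,0,0],
    [0,0,0.04,0,0,0],
    [0,0,0.04,0,0,0]
  ]
}}

```text
clock: 39.5
tool_pos: [0.5268, 0.1267, 0.1864]
orientation: [-180.0, 0.0, -138.0]
force: [0.7, -0.6, -0.2]
opening: 0.0164
gripper_force: 30.0
```

```bash
python3 - <<'E'
from h import *
go(.5257,.1273,.174,-138)
E
```

```text
row [0.0004, 0.0012, 0.0124] [-0.0003, 0.0002, -0.0001] | at [0.5268 0.1267 0.1864] [-1.7998e+02  1.0000e-02 -1.3800e+02] t 39.5 F [ 0.7 -0.6 -0.2] op 0.0164 gf 30.0
```

{"name": "carry_out", "arguments": {
  "rows": [
    [0.0004,0.001,0.003,0,0,0],
    [0.0004,0.001,0.006,0,0,0],
    [0.0004,0.001,0.0085,0,0,0],
    [0.0004,0.001,0.01,0,0,0],
    [0.0004,0.001,0.01,0,0,0]
  ]
}}

```text
clock: 40.12
tool_pos: [0.5254, 0.1274, 0.176]
orientation: [-180.0, -0.0, -138.0]
force: [-0.6, -0.1, -0.9]
opening: 0.0169
gripper_force: 30.0
```

```bash
python3 - <<'E'
from h import *
go(.5257,.1273,.174,-138)
E
```

```text
row [-0.0002, -0.0003, 0.002] [-0.0, -0.0004, 0.0005] | at [0.5254 0.1274 0.176 ] [-1.8000e+02 -2.0000e-02 -1.3797e+02] t 40.12 F [-0.6 -0.1 -0.9] op 0.0169 gf 30.0
```

{"name": "carry_out", "arguments": {
  "rows": [
    [0,0,0.001,0,0,0],
    [0,0,0.002,0,0,0],
    [0,0,0.003,0,0,0],
    [0,0,0.003,0,0,0]
  ]
}}

```text
clock: 40.62
tool_pos: [0.5259, 0.1274, 0.1741]
orientation: [-180.0, 0.1, -138.0]
force: [-1.9, 0.4, 6.4]
opening: 0.017
gripper_force: 30.0
```

Contact at 0.1741, which is the exact seat height for the 62 mm cup. Releasing and going to the button.

{"name": "carry_out", "arguments": {
  "rows": [
    [0,0,-0.001,0,0,0],
    [0,0,-0.001,0,0,0],
    [0,0,-0.001,0,0,0],
    [0,0,-0.001,0,0,0]
  ],
  "grip": 0
}}

```text
clock: 41.12
tool_pos: [0.5254, 0.1273, 0.1739]
orientation: [180.0, -0.0, -138.0]
force: [-0.6, -0.0, -0.6]
opening: 0.0431
gripper_force: 0.0
```

{"name": "carry_out", "arguments": {
  "rows": [
    [0,0,-0.02,0,0,0],
    [0,0,-0.05,0,0,0],
    [0,0,-0.07,0,0,0],
    [0,0,-0.07,0,0,0]
  ]
}}

```text
clock: 41.62
tool_pos: [0.5262, 0.1278, 0.2456]
orientation: [-180.0, 0.2, -138.0]
force: [0.3, 0.5, -0.5]
opening: 0.0437
gripper_force: 0.0
```

```bash
python3 - <<'E'
from h import *
go(.3705,.304,.15,-138)
E
```

```text
row [-0.002, 0.2352, 0.0954] [-0.0008, 0.0028, 0.0004] | at [0.5262 0.1278 0.2456] [-1.7996e+02  1.6000e-01 -1.3797e+02] t 41.62 F [ 0.3  0.5 -0.5] op 0.0437 gf 0.0
```

{"name": "carry_out", "arguments": {
  "rows": [
    [0,0.05,0,0,0,0],
    [-0.001,0.1,0,0,0,0],
    [-0.002,0.15,0,0,0,0],
    [-0.002,0.2,0,0,0,0],
    [-0.002,0.235,0.03,0,0,0],
    [-0.002,0.235,0.07,0,0,0],
    [-0.002,0.235,0.095,0,0,0],
    [-0.002,0.235,0.095,0,0,0]
  ],
  "grip": -1
}}

```text
clock: 42.62
tool_pos: [0.3685, 0.3018, 0.1468]
orientation: [-179.9, -0.3, -138.0]
force: [0.7, -0.6, -0.5]
opening: 0.0006
gripper_force: 0.0
```

```bash
python3 - <<'E'
from h import *
go(.3705,.304,.08,-138)
for cam,th in(('top',170),('side',120)):
  a=viewer.snapshot(cam).astype(int)
  m=((a.min(2)>th)&(a.max(2)-a.min(2)<25)).astype(np.uint8)
  n,_,st,c=cv2.connectedComponentsWithStats(m)
  for nm,p,z in(('l1',(.622,.215),.166),('l2',(.5256,.1273),.172)):
    q=proj(cam,[*p,z])
    print(cam,nm,q,[(st[i].tolist(),px(cam,st[i][0]+st[i][2]/2-.5,st[i][1]+st[i][3]/2-.5,z)) for i in range(1,n) if st[i,4]>25 and np.hypot(*(c[i]-q))<10])
E
```

```text
row [-0.0033, 0.0004, 0.0668] [-0.0015, -0.0051, 0.0004] | at [0.3685 0.3018 0.1468] [-179.92   -0.29 -137.98] t 42.62 F [ 0.7 -0.6 -0.5] op 0.0006 gf 0.0
top l1 [220.8 148.5] [([215, 141, 14, 15, 159], array([0.6239, 0.2127]))]
top l2 [244.7 175.7] [([238, 168, 15, 15, 173], array([0.5281, 0.1262]))]
side l1 [267.9 122.2] [([260, 116, 16, 12, 110], array([0.6228, 0.219 ]))]
side l2 [255.1 143.7] [([247, 137, 18, 13, 136], array([0.5282, 0.1296]))]
```

Both lids sit where expected in both cameras. Pressing the button.

{"name": "carry_out", "arguments": {
  "rows": [
    [-0.003,0,0.02,-0.001,-0.004,0],
    [-0.003,0,0.04,-0.001,-0.004,0],
    [-0.003,0,0.06,-0.001,-0.004,0],
    [-0.003,0,0.07,-0.001,-0.004,0],
    [-0.003,0,0.07,-0.001,-0.004,0]
  ]
}}

```text
clock: 43.35
tool_pos: [0.372, 0.3054, 0.0793]
orientation: [180.0, 0.2, -138.0]
force: [-0.2, 0.0, 0.5]
opening: 0.0005
gripper_force: 0.0
```

{"name": "carry_out", "arguments": {
  "rows": [
    [0,0,0.004,0,0,0],
    [0,0,0.008,0,0,0],
    [0,0,0.012,0,0,0],
    [0,0,0.014,0,0,0],
    [0,0,0.016,0,0,0],
    [0,0,0.017,0,0,0],
    [0,0,0.017,0,0,0]
  ]
}}

```text
clock: 44.22
tool_pos: [0.372, 0.3056, 0.0624]
orientation: [179.9, 0.2, -138.0]
force: [-2.6, -1.1, 6.6]
opening: 0.0006
gripper_force: 3.5
```

Nearly in, so I'll press to the stop and then release.

{"name": "carry_out", "arguments": {
  "rows": [
    [0,0,0.001,0,0,0],
    [0,0,0.002,0,0,0],
    [0,0,0.003,0,0,0],
    [0,0,0.004,0,0,0],
    [0,0,0.004,0,0,0],
    [0,0,0.004,0,0,0]
  ]
}}

```text
clock: 44.98
tool_pos: [0.3723, 0.3057, 0.0608]
orientation: [180.0, 0.3, -137.9]
force: [-10.6, -5.8, 36.5]
opening: 0.0002
gripper_force: 18.3
```

{"name": "carry_out", "arguments": {
  "rows": [
    [0,0,-0.005,0,0,0],
    [0,0,-0.02,0,0,0],
    [0,0,-0.05,0,0,0],
    [0,0,-0.1,0,0,0],
    [0,0,-0.13,0,0,0],
    [0,0,-0.13,0,0,0],
    [0,0,-0.13,0,0,0]
  ]
}}

```text
clock: 45.85
tool_pos: [0.3712, 0.3045, 0.1874]
orientation: [179.9, 0.2, -138.0]
force: [-0.1, 0.5, -0.9]
opening: 0.0001
gripper_force: 0.0
```

```bash
python3 - <<'E'
from h import *
for cam,th in(('top',170),('side',120)):
  a=viewer.snapshot(cam).astype(int)
  m=((a.min(2)>th)&(a.max(2)-a.min(2)<25)).astype(np.uint8)
  n,_,st,c=cv2.connectedComponentsWithStats(m)
  for nm,p,z in(('l1',(.622,.215),.166),('l2',(.5256,.1273),.172)):
    q=proj(cam,[*p,z])
    print(cam,nm,[st[i].tolist() for i in range(1,n) if st[i,4]>25 and np.hypot(*(c[i]-q))<10])
o=telemetry.get_obs();print(o['tool_pos'],o['force'])
E
```

```text
top l1 [[215, 141, 14, 15, 159]]
top l2 [[238, 168, 15, 15, 173]]
side l1 [[260, 116, 16, 12, 110]]
side l2 [[247, 137, 17, 13, 136]]
[0.37114864 0.3043092  0.18693128] [-0.98955256  0.08998983 -0.13127691]
```

```bash
python3 -c "
from plant import workorder
print(workorder.close_job())"
```

```text
the job is handed in; nothing more can be done
None
```

The job is handed in: the bat is home on the pins, both bisque cups (the only two present) stand on it with lids seated, and the start button was pressed to its stop and released; no verdict came back.

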